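Pack up the cutter tins in the baking-kit chest

ROBOT

A 7-joint arm with a two-finger parallel gripper is mounted at the origin on the work surface. World frame = base frame: x ahead of the robot, y to its left, z up, the work surface at z = 0. Lengths are in mm, angles in rad, forces in N, time in s.
With the tool pointing down it reaches from about 400 to 750 mm from the base axis. Payload 19.5 kg.
Tool frame: the origin (TCP) lies at the very end of the fingers, on their centre line; the grasp point (between the pads) lies 19 mm behind it; z points along the fingers, y is the line along which they close (so a half turn about z gives the same grasp; the last joint's range is limited). The gripper opens to 85 mm and grips with 20 to 120 N. Pads are 22 mm wide; open, the fingers measure 114 mm over their backs; the gripper's body (76 mm by 85 mm) begins 54 mm behind the grasp point. The pads swing forward as they close: fully open they stand 13 mm farther back than shut.
Start: joints at [1.106, 0.707, -0.028, 1.485, 0.022, 0.951, -0.075], TCP at [235.92, -524.34, 197.968] pointing down, gripper open.
Joint ranges: [-2.71, 2.71], [-0.32, 2.16], [-1.57, 1.52], [0, 2.45], [-1.46, 4.6], [0, 2.02], [-2.83, 2.83]. Speed limits (rad/s): [1.89, 1.89, 2.57, 2.57, 3.01, 3.01, 3.01].

INTERFACE

Orientations are given as [roll, pitch, yaw] about the fixed x, y, z axes, in that order (R = Rz(yaw) Ry(pitch) Rx(roll)).
In Python, from station import ctrl, snapshot, get_calibration, ticket gives the robot as it stands. The module is installed in compiled form; this text tells all that it offers.
- The arm moves only by the tool arm_command, never from a script. Its argument "deltas" is a list of rows, each a list of 3 entries, a list of its own where there are three numbers: the opening, from 0 (shut) to 1 (fully open), then the shift along the world's x, y, z in mm, then the turn about the world's z in units of 5 degrees (1.0 is 5 degrees). In form: [[hand, [tx, ty, tz], roll], ...]. A call has 1 to 5 rows; each row is the pose to reach, as a shift and turn from the pose commanded when the call began; what a row does not reach only later rows make up. A row lasts 1/8 s, in which the tool goes at most 62.5 mm and 10.7 degrees, less where a joint would pass 70% of its speed; a pose out of reach is approached as far as the arm can. A call with a gripper value outside its range is refused whole. The fingers move at their own pace and stop on an object; "newtons" is the grip in N (left out, the last holds). Time passes only in rows, so rows that repeat a pose let the fingers close. It gives the time, the measured TCP pose, the force, the opening and the grip force at its end, in the units of the state.
- ctrl.sense(): the state, without advancing time (a new reading comes with each control period).
- snapshot(name): name is "scene" or "top" or "wrist"; returns (picture, depth): 400x640x3 uint8, red, green, blue; 400x640 float32, mm along the optical axis (not along the pixel's ray), 0 where there is no reading.
- get_calibration(name): a dict with "fx", "fy", "cx", "cy" (pixels), "k1" (the pictures are not rectified: a ray, as slopes to the right and down, at radius r is drawn at 1 + k1 r^2 times it, then the intrinsics apply), "R" (3x3) and "t" (3): a world point X has camera coordinates R X + t. Camera axes: x right, y down, z forward; pixel columns grow to the right and rows downward; lengths in mm; the calibration is good to about 2 mm. A picture is of the moment at which its call begins: read the wrist's pose just before it. get_calibration takes no time and is no camera call; for the wrist camera it gives the pose at the moment of the call.
- ticket.sign_off(): hands the job in; it is judged then, once.
The state is a dict: "t": time; "qpos": joint angles; "dq": joint speeds; "joint_torque": joint torques, N m; "tcp_pos": TCP position; "tcp_rot": TCP orientation; "force": force on the tool from outside, world axes, zero at the start; "wrist_torque": the same for the moment, N m; "width": finger opening in mm; "gripper_force": force on a finger pad.
Only numpy, scipy, OpenCV 4.12 (cv2) and the standard library are available. Lean on these libraries where they do the work, as an engineer would, in place of code of your own. Each camera call takes 0.05 s, during which the arm holds its last target. There are 200 camera calls.

TASK

Baking class is over: put the matching lid on every cutter tin on the table and stand all the tins upright in the open drawer of the kit chest. When everything is packed, push the drawer home without slamming it until its catch draws it fully shut, and then swing the hasp down flat over the staple on the drawer front. A lid whose tin is not here may stay where it is, and leave the other baking things in their places.

Things in the scene. Friction and masses are not known exactly. Their poses are not given: they have to be found in the camera images.
- tin_round: Open bare-metal tin that is round, 60 mm across, 40 mm tall, walls 2.5 mm, holding a set of nested steel cutters fixed inside (they reach 27 mm up); about 140 g (100 to 200). Stands upright. Origin: centre of its underside, z up. May be absent.
- tin_square: Open bare-metal tin that is square, 54 by 54 mm, 40 mm tall, walls 2.5 mm, holding a set of nested steel cutters fixed inside (they reach 27 mm up); about 140 g (100 to 200). Stands upright. Origin: centre of its underside, z up, x and y square to its sides. May be absent.
- tin_oblong: Open bare-metal tin that is oblong, 72 mm (its x) by 42 mm (its y), 40 mm tall, walls 2.5 mm, holding a set of nested steel cutters fixed inside (they reach 27 mm up); about 140 g (100 to 200). Stands upright. Origin: centre of its underside, z up. May be absent.
- lid_round: Cream plastic lid for the round tin, 27 mm tall, 35 g. From below: plug 50 mm across, 8 mm deep, chamfered, 2.5 mm play all round in the tin; flange 60 mm across, 3 mm thick, flush with the tin's sides; upright tab 30 mm (lid's x) by 9 mm (y), 16 mm tall. Origin: centre of the plug's underside, z up; it lies on its plug, tab up. Seated: origin 32 mm above the tin's, same axis, any way round.
- lid_square: Cream plastic lid for the square tin, 27 mm tall, 35 g. From below: plug 44 mm square, 8 mm deep, chamfered, 2.5 mm play all round in the tin; flange 54 mm square, 3 mm thick, flush with the tin's sides; upright tab 30 mm (lid's x) by 9 mm (y), 16 mm tall. Origin: centre of the plug's underside, z up; it lies on its plug, tab up. Seated: origin 32 mm above the tin's, same axis, sides parallel.
- lid_oblong: Cream plastic lid for the oblong tin, 27 mm tall, 35 g. From below: plug 62 by 32 mm, 8 mm deep, chamfered, 2.5 mm play all round in the tin; flange 72 (x) by 42 mm, 3 mm thick, flush with the tin's sides; upright tab 30 mm (lid's x) by 9 mm (y), 16 mm tall. Origin: centre of the plug's underside, z up; it lies on its plug, tab up. Seated: origin 32 mm above the tin's, same axis, sides parallel.
- chest: Fixed light-wood kit chest with one wide drawer and steel corners: 332 mm wide (its y), 240 mm deep (x), 100 mm tall. Origin: on the table under the middle of the carcass's front edge; x points into the chest, away from the robot, z up. The closed drawer's front covers x = -15 to 0 mm. The drawer opening's upper edge is 90 mm above the table.
- drawer (a joint): How far the drawer stands out, m: 0 = fully home, grows as it slides out along the chest's -x (at most 0.18). It starts 0.14 to 0.158 open; that much of its inside is uncovered. It slides with 1 to 2 N; a spring roller catch resists with up to about 6 N from 13 to 5 mm open, then draws it home and holds it.
- drawer_floor (a point): Centre of the drawer's inner floor (moves with it, axes as the chest's). Inside 209 mm long (x), 294 mm wide (y); floor 22 mm above the table. Walls 6 mm thick, 48 mm above the floor; the front rises 74 mm, its inner face 104 mm from this point towards the robot. A 6 mm thick, 36 mm high divider across y (middle 10 mm nearer the robot than this point) leaves a front bay 92 mm long.
- pull_left (a point): Middle of the left (+y) of the drawer's two horizontal steel bar pulls, on the bar's axis: 70 mm long along the chest's y, 10 mm thick, 66 mm above the table, axis 30 mm in front of the drawer front and 149 mm nearer the robot than point drawer_floor.
- pull_right (a point): The same for the right (-y) bar pull, 180 mm from the left one. With the drawer open it lies nearer the robot base than the left one; either pull will do for pushing.
- hasp (a joint): Angle of the steel hasp at the middle of the chest's top front edge, rad: 0 = hanging straight down over the drawer front, staple through its slot (closed); pi/2 = sticking out level towards the robot; pi = straight up; 3.45 = leaning back (stop). Starts at 3.0 to 3.35. Stiff hinge (about 0.035 N m): stays where it is left, so it must be swung all the way.
- hasp_hinge (a point): Middle of the hasp's hinge line (along the chest's y): 103 mm above the table, chest x = -20.5 mm. The hasp is a strap 3 mm thick, 30 mm wide, reaching 62 mm from the hinge. When closed, the staple (10 mm wide, on the drawer front, 45 mm below the hinge line) stands 5 mm proud of the strap.
- hasp_tip (a point): Middle of the hasp's free end, 62 mm from the hinge line.
- cutter: Bystander: a single round steel cookie cutter ring, 56 mm across, 26 mm tall, open above and below; origin at the centre of its underside.
- sprinkle_jar: Bystander: a small closed jar, 40 mm across, 62 mm tall; origin at the centre of its underside.
- mug: Bystander: a white mug, 80 mm across, 90 mm tall; origin at the centre of its underside.
- foam_tray: Bystander: a white shallow tray, 130 by 200 by 20 mm; origin at the centre of its underside.
- spatula: Bystander: a spatula, 240 mm long, lying flat.
There are look-alikes about, which are no part of the job. What is shaped like the lid_square but blue or turquoise is not meant.

How it is judged (in metres and radians):
On the way, in this order (a step that is already met when the one before it is completed fails the run):
1. every tin that is here stands upright in the open drawer with its own lid seated on it (value of joint drawer above 0.03 m and x of tin_round in the frame of drawer_floor between -0.105 and 0.105 m and y of tin_round in the frame of drawer_floor between -0.145 and 0.145 m and z of tin_round in the frame of drawer_floor between -0.004 and 0.006 m and angle between each of tin_round, tin_square, tin_oblong's own z axis and vertical below 0.12 rad and horizontal distance between lid_round and tin_round below 0.006 m and z of lid_round in the frame of tin_round between 0.029 and 0.036 m and angle between the z axis of lid_round and the z axis of tin_round, either way round below 0.12 rad and x of tin_square in the frame of drawer_floor between -0.105 and 0.105 m and y of tin_square in the frame of drawer_floor between -0.145 and 0.145 m and z of tin_square in the frame of drawer_floor between -0.004 and 0.006 m and horizontal distance between lid_square and tin_square below 0.006 m and z of lid_square in the frame of tin_square between 0.029 and 0.036 m and angle between the z axis of lid_square and the z axis of tin_square, either way round below 0.12 rad and x of tin_oblong in the frame of drawer_floor between -0.105 and 0.105 m and y of tin_oblong in the frame of drawer_floor between -0.145 and 0.145 m and z of tin_oblong in the frame of drawer_floor between -0.004 and 0.006 m and horizontal distance between lid_oblong and tin_oblong below 0.006 m and z of lid_oblong in the frame of tin_oblong between 0.029 and 0.036 m and angle between the z axis of lid_oblong and the z axis of tin_oblong, either way round below 0.12 rad), for 0.2 s.
2. the drawer is pushed fully home (value of joint drawer below 0.003 m), for 0.2 s.
3. the hasp is down over the staple (value of joint hasp below 0.16 rad), for 0.2 s.
At the end, for the whole second after the job is handed in: Every tin that is here stands upright on the drawer floor with its own lid seated (centred within 6 mm, flange on the rim within 3 to 4 mm); the drawer is within 3 mm of fully home; the hasp is within 0.16 rad of hanging flat on the drawer front (x of tin_round in the frame of drawer_floor between -0.105 and 0.105 m and y of tin_round in the frame of drawer_floor between -0.145 and 0.145 m and z of tin_round in the frame of drawer_floor between -0.004 and 0.006 m and angle between each of tin_round, tin_square, tin_oblong's own z axis and vertical below 0.12 rad and horizontal distance between lid_round and tin_round below 0.006 m and z of lid_round in the frame of tin_round between 0.029 and 0.036 m and angle between the z axis of lid_round and the z axis of tin_round, either way round below 0.12 rad and x of tin_square in the frame of drawer_floor between -0.105 and 0.105 m and y of tin_square in the frame of drawer_floor between -0.145 and 0.145 m and z of tin_square in the frame of drawer_floor between -0.004 and 0.006 m and horizontal distance between lid_square and tin_square below 0.006 m and z of lid_square in the frame of tin_square between 0.029 and 0.036 m and angle between the z axis of lid_square and the z axis of tin_square, either way round below 0.12 rad and x of tin_oblong in the frame of drawer_floor between -0.105 and 0.105 m and y of tin_oblong in the frame of drawer_floor between -0.145 and 0.145 m and z of tin_oblong in the frame of drawer_floor between -0.004 and 0.006 m and horizontal distance between lid_oblong and tin_oblong below 0.006 m and z of lid_oblong in the frame of tin_oblong between 0.029 and 0.036 m and angle between the z axis of lid_oblong and the z axis of tin_oblong, either way round below 0.12 rad and value of joint drawer below 0.003 m and value of joint hasp below 0.16 rad); the robot touches nothing.
It fails at once if the drawer is slammed (faster than 0.5 m/s inwards) (velocity of joint drawer below -0.5 m/s).
It fails at once if one of the other baking things (cutter ring, jar, mug, tray, spatula) is moved more than 5 cm (distance of any of cutter, sprinkle_jar, mug, foam_tray, spatula from where it was at the start of the episode above 0.05 m).
Of tin_round, tin_square, tin_oblong only 2 to 3 are there at a start; the rules pass over those that are not, and their reading is None.
At some moment in a run one of tin_round, lid_round, tin_square, lid_square, tin_oblong, lid_oblong may be knocked a few centimetres aside while the robot is not near it.
It also fails if it takes over 210 s, if anything falls off the work surface, if the arm or the gripper's body presses on something with over 40 N, if the wrist force passes 120 N, or if a joint passes its speed limit or range.

## Working session

There is one attempt and no reset: what is moved stays moved. The work goes in short steps, Python scripts to look and compute and a tool call to move; the robot and the scene stay as the last step left them, time stands still between calls to the robot, and variables do not carry over. Pictures are saved under pics/ and viewed, at most 14 in all, crops included, and the job is handed in when it is done.

Besides the shell and the picture viewer there is one more tool, called after ">>>" in YAML: its name, and indented under it one key for each argument. arm_command: Moves the arm, as the interface text tells. Its arguments: {"type":"object","properties":{"deltas":{"type":"array","items":{"type":"array"}},"newtons":{"type":"number"}},"required":["deltas"]}

```bash
mkdir -p pics; cat > h.py <<'E'
import numpy as np, cv2
from station import ctrl, snapshot, get_calibration, ticket
def save(n,im): cv2.imwrite('pics/'+n+'.png',cv2.cvtColor(im,cv2.COLOR_RGB2BGR))
def und(c,uv):
    uv=np.atleast_2d(np.float64(uv)); K=np.array([[c['fx'],0,c['cx']],[0,c['fy'],c['cy']],[0,0,1.]])
    return cv2.undistortPoints(uv[:,None],K,np.array([c['k1'],0,0,0,0.]))[:,0]
def undk(c,uv):
    # exact model: d = s(1+k1 s^2)
    d=(np.atleast_2d(np.float64(uv))-[c['cx'],c['cy']])/[c['fx'],c['fy']]; s=d.copy()
    for _ in range(30): s=d/(1+c['k1']*(s**2).sum(1,keepdims=True))
    return s
def ray(c,uv):
    s=undk(c,uv); R=np.array(c['R']);t=np.array(c['t'])
    d=np.c_[s,np.ones(len(s))]@R; return -R.T@t,d
def plane(c,uv,z):
    o,d=ray(c,uv); return o+d*((z-o[2])/d[:,2])[:,None]
def pts(c,uv,depth):
    s=undk(c,uv); z=depth[np.int_(np.atleast_2d(uv)[:,1]),np.int_(np.atleast_2d(uv)[:,0])]
    return (np.c_[s,np.ones(len(s))]*z[:,None]-np.array(c['t']))@np.array(c['R'])
def cloud(c,depth):
    h,w=depth.shape; u,v=np.meshgrid(np.arange(w),np.arange(h)); uv=np.c_[u.ravel(),v.ravel()]
    P=pts(c,uv,depth); P[depth.ravel()<=0]=np.nan; return P.reshape(h,w,3)
def proj(c,X):
    p=np.atleast_2d(X)@np.array(c['R']).T+np.array(c['t']); s=p[:,:2]/p[:,2:]; s=s*(1+c['k1']*(s**2).sum(1,keepdims=True))
    return s*[c['fx'],c['fy']]+[c['cx'],c['cy']]
E
python3 - <<'E'
from h import *
print(ctrl.sense())
for n in ['scene','top']:
    im,d=snapshot(n); save(n+'0',im); np.savez(n+'0.npz',im=im,d=d); c=get_calibration(n); print(n,c)
E
```

```text
{'t': 0.0, 'qpos': array([ 1.10631208,  0.70710539, -0.02761119,  1.48500113,  0.0219769 ,
        0.95088361, -0.07549671]), 'dq': array([ 3.95526341e-04,  2.69626000e-03, -6.69549022e-04,  7.45371133e-04,
        2.43782815e-03, -8.38807676e-05,  1.46198306e-04]), 'joint_torque': array([ 9.09624323e-04, -8.83214664e+01,  1.23483807e+00, -2.36167574e+01,
        1.68922992e-02,  6.64269843e-03, -1.18194903e-04]), 'tcp_pos': array([ 235.80173705, -524.09800849,  197.52564775]), 'tcp_rot': array([-3.14049694e+00,  1.99630029e-05,  4.22769855e-01]), 'force': array([-0.27596435,  0.50236254, -0.22244792]), 'wrist_torque': array([-0.01619249, -0.02805811, -0.04798795]), 'gripper_force': 0.0, 'width': 85.46808421812408}
scene {'fx': 447.4893405493011, 'fy': 447.4893405493011, 'cx': 313.63988548332406, 'cy': 201.37200609891843, 'k1': 0.03065641246565827, 'R': array([[ 0.44816773,  0.89391602, -0.00773515],
       [ 0.67776733, -0.34541751, -0.64909028],
       [-0.58290405,  0.28565868, -0.76067206]]), 't': array([-242.86017343, -293.39281762, 1639.08397546])}
top {'fx': 520.2636536207577, 'fy': 520.2636536207577, 'cx': 327.5424840801698, 'cy': 201.33940266899768, 'k1': 0.03912023151467312, 'R': array([[ 2.47003599e-02, -9.99691070e-01,  2.76705387e-03],
       [-9.93092863e-01, -2.48547227e-02, -1.14668252e-01],
       [ 1.14701602e-01,  8.44056443e-05, -9.93399988e-01]]), 't': array([ -29.07308443,  538.85997577, 1806.49032335])}
```

View pics/top0.png

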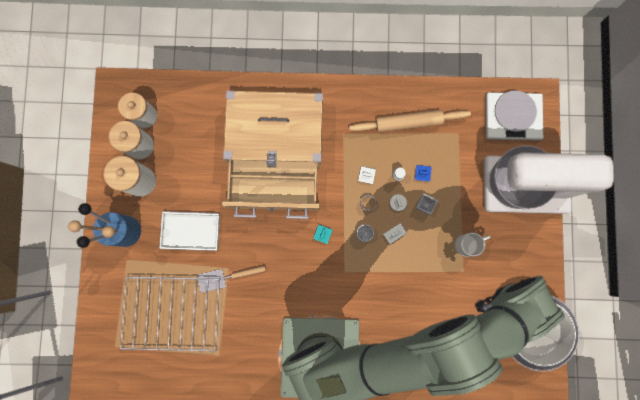

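View pics/scene0.png

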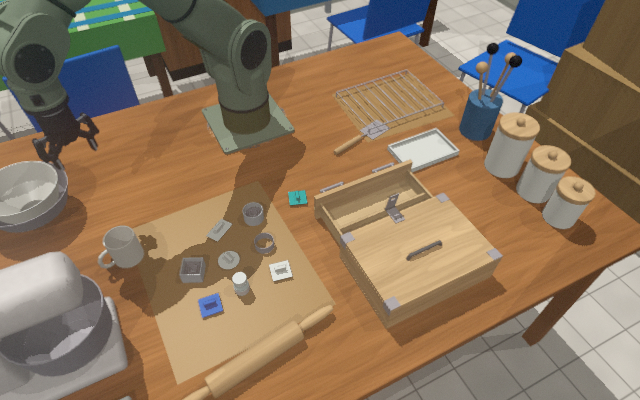

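```bash
python3 - <<'E'
from h import *
z=np.load('top0.npz'); im=z['im'];c=get_calibration('top')
save('crop1',cv2.resize(im[150:260,300:450],None,fx=5,fy=5,interpolation=cv2.INTER_CUBIC))
P=cloud(c,z['d']); 
for n,u,v in [('lidsq',367,175),('jar',400,174),('blue',423,173),('ring?',369,202),('lidr',398,202),('tinsq',427,204),('tinr',365,233),('lido',395,234),('turq',322,234),('pullL',245,212),('pullR',297,212),('hasp',271,158)]:
    q=P[v-9:v+10,u-9:u+10].reshape(-1,3); print(n,np.round(P[v,u]),'maxz',np.round(np.nanpercentile(q[:,2],[2,50,98])))
E
```

```text
lidsq [ 637. -154.   29.] maxz [-8.  7. 30.]
jar [ 637. -265.   69.] maxz [-9.  4. 67.]
blue [ 650. -353.   28.] maxz [-7.  8. 31.]
ring? [ 544. -164.    1.] maxz [-9.  1. 28.]
lidr [ 542. -263.   38.] maxz [-6.  8. 29.]
tinsq [ 542. -372.    0.] maxz [-6. 14. 43.]
tinr [ 432. -151.    8.] maxz [-8.  5. 42.]
lido [ 430. -255.   28.] maxz [-7.  7. 28.]
turq [424.   1.  22.] maxz [-8.  7. 27.]
pullL [497. 278.   3.] maxz [ -9.  29. 102.]
pullR [501.  93.   4.] maxz [ -8.  62. 102.]
hasp [676. 182. 100.] maxz [ 16. 100. 162.]
```

View pics/crop1.png

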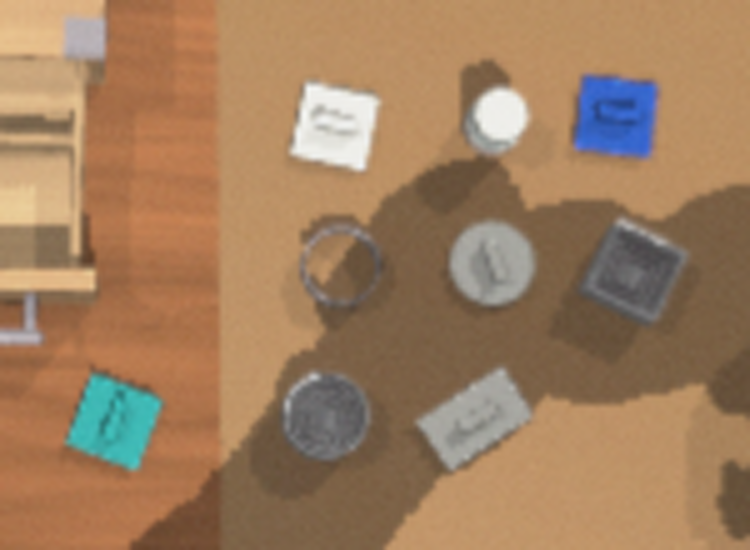

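The top crop shows three square lids: white at (367,175), blue at (423,173) and turquoise at (322,234). The white one is lid_square; the other two are decoys. Of the two rings, (365,233) is tin_round, because it's taller (42 mm) with cutters inside. (369,202) is open and 28 mm tall, so it's the cutter bystander. tin_square is at (427,204), lid_round at (398,202) and lid_oblong at (395,234). There is no oblong tin, so lid_oblong stays where it is.

>>> arm_command:
  deltas:
    - [1, [20, 20, 55], 0]
    - [1, [60, 60, 100], 0]
    - [1, [100, 100, 130], -1]
    - [1, [140, 140, 150], -2]
    - [1, [180, 180, 160], -4]

```text
t: 0.72
tcp_pos: [414.2, -345.9, 358.1]
tcp_rot: [3.141, -0.001, 0.071]
force: [-0.1, -0.9, -0.3]
width: 85.7
gripper_force: 0.0
```

>>> arm_command:
  deltas:
    - [1, [40, 40, 0], -1]
    - [1, [80, 70, 0], -1]
    - [1, [90, 75, 0], -1]
    - [1, [90, 75, 0], -1]
    - [1, [90, 75, 0], -1]

```text
t: 1.35
tcp_pos: [502.2, -273.3, 357.3]
tcp_rot: [3.141, 0.0, -0.013]
force: [-0.8, -0.5, -0.4]
width: 85.1
gripper_force: 0.0
```

```bash
python3 - <<'E'
from h import *
s=ctrl.sense(); c=get_calibration('wrist'); im,d=snapshot('wrist'); save('w1',im); np.savez('w1.npz',im=im,d=d,**c); print(s['t'],s['tcp_pos'],s['tcp_rot'],s['force']); print(c); 
E
```

```text
1.35 [ 502.15556911 -273.31240749  357.2883932 ] [ 3.14123552e+00  2.48470981e-04 -1.32735388e-02] [-0.77343553 -0.5447593  -0.36704454]
{'fx': 276.92334786926045, 'fy': 276.92334786926045, 'cx': 317.62277749218674, 'cy': 199.36420155410627, 'k1': -0.027562743453826363, 'R': array([[-1.29677706e-02, -9.99915897e-01, -1.87556942e-04],
       [-9.46690250e-01,  1.22171123e-02,  3.21913518e-01],
       [-3.21884153e-01,  4.35205897e-03, -9.46769059e-01]]), 't': array([-266.38705862,  385.18281637,  694.54124601])}
```

View pics/w1.png

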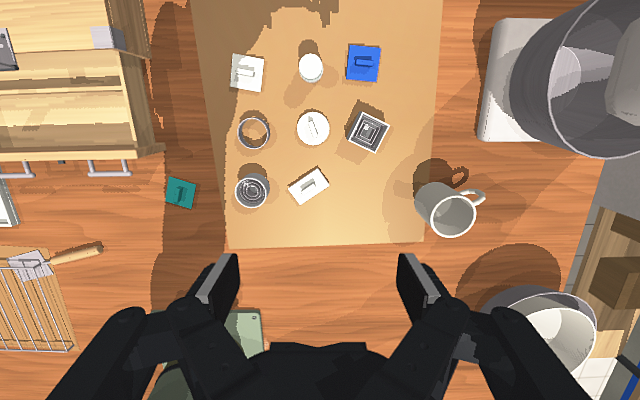

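The wrist view shows lid_square at (247,72), tin_square at (368,131), lid_round at (313,128), tin_round at (251,191), and the drawer at upper left.

```bash
cat > meas.py <<'E'
from h import *
def measure(im,d,c,seeds,verbose=True):
    P=cloud(c,d); Z=P[...,2]; out={}
    for n,(x,y),zp,lo,hi,r in seeds:   # mask: height band lo..hi within r of the seed
        m=((np.hypot(P[...,0]-x,P[...,1]-y)<r)&(Z>lo)&(Z<hi)).astype(np.uint8)
        m=cv2.morphologyEx(m,cv2.MORPH_CLOSE,np.ones((3,3)))
        k,l,s,ct=cv2.connectedComponentsWithStats(m)
        if k<2: print(n,'none'); continue
        i=1+np.argmax(s[1:,4]); cn=max(cv2.findContours((l==i).astype(np.uint8),0,2)[0],key=cv2.contourArea)[:,0]
        q=plane(c,cn,zp)[:,:2].astype(np.float32)
        (cx,cy),(w,h),a=cv2.minAreaRect(q); (ex,ey),rr=cv2.minEnclosingCircle(q)
        out[n]=(cx,cy,a); zz=Z[l==i]
        print(n,'rect c',np.round([cx,cy],1),'wh',np.round([w,h],1),'ang',round(a,1),'circ',np.round([ex,ey,rr],1),'z med/98',np.round(np.percentile(zz,[50,98]),1),'px',s[i,4])
    return out
S=[('lidsq',(637,-154),11,5,15,45),('lidsq_tab',(637,-154),27,18,34,30),('lidr',(540,-263),11,5,15,45),('lidr_tab',(540,-263),27,18,34,30),
('tinsq',(540,-370),40,33,46,45),('tinr',(432,-151),40,33,46,45)]
E
python3 - <<'E'
from meas import *
for n in ['w1','top0']:
    z=np.load(n+'.npz'); c={k:z[k] for k in z if k not in('im','d')} if n=='w1' else get_calibration('top')
    print(n); measure(z['im'],z['d'],c,S)
# triangulate tabs/rims? table height check
z=np.load('w1.npz');P=cloud({k:z[k] for k in z},z['d']);
for u,v in[(280,100),(340,165),(280,230),(400,60)]: print(np.round(P[v,u],1))
E
```

```text
w1
lidsq rect c [ 641.1 -151.1] wh [54.9 54.9] ang 78.9 circ [ 641.  -150.8   37.2] z med/98 [nan nan] px 942
lidsq_tab rect c [ 640.5 -152.6] wh [31.2  9.3] ang 79.3 circ [ 640.4 -152.6   16. ] z med/98 [27.  28.8] px 113
lidr rect c [ 545.1 -264. ] wh [57.2 57.3] ang 89.2 circ [ 545.  -264.1   29.8] z med/98 [nan nan] px 758
lidr_tab rect c [ 545.2 -264.4] wh [29.7  9.1] ang 19.3 circ [ 545.1 -264.1   14.9] z med/98 [27.2 29.4] px 90
tinsq rect c [ 538.9 -361.7] wh [55.3 54.4] ang 64.5 circ [ 539.5 -361.9   37.1] z med/98 [40.  42.1] px 243
tinr rect c [ 432.6 -145.8] wh [60.5 58.7] ang 89.2 circ [ 432.3 -146.5   30.9] z med/98 [39.6 42.1] px 208
top0
lidsq rect c [ 637.4 -153. ] wh [79.7 77.4] ang 57.8 circ [ 636.8 -154.4   43.8] z med/98 [nan nan] px 289
lidsq_tab rect c [ 635.1 -155.9] wh [39.6 36.5] ang 68.1 circ [ 634.2 -155.6   24.9] z med/98 [nan nan] px 54
lidr rect c [ 545.2 -263.7] wh [86.2 74.2] ang 87.0 circ [ 539.7 -262.8   44.1] z med/98 [nan nan] px 319
lidr_tab rect c [ 542.  -266.7] wh [31.9 10.6] ang 0.5 circ [ 542.  -264.9   16.4] z med/98 [23.  35.5] px 26
tinsq rect c [ 546.9 -385.9] wh [47.7 23.4] ang 18.5 circ [ 543.3 -375.3   23.9] z med/98 [nan nan] px 35
tinr rect c [ 455.3 -157.1] wh [37.5  7.8] ang 69.5 circ [ 451.6 -155.7   18.8] z med/98 [37.2 41.5] px 13
[ 595.3 -205.5   -0.7]
[ 474.1 -316.1    2.1]
[ 336.4 -191.3    1. ]
[ 6.593e+02 -4.191e+02  6.000e-01]
```

>>> arm_command:
  deltas:
    - [0.5, [40, 30, -20], 2]
    - [0.5, [80, 60, -50], 4]
    - [0.5, [120, 100, -90], 6]
    - [0.5, [138, 122, -130], 8]
    - [0.5, [138, 122, -160], 10]

```text
t: 2.02
tcp_pos: [641.4, -148.3, 194.9]
tcp_rot: [-3.14, -0.0, 0.869]
force: [-0.6, -1.2, -0.1]
width: 42.6
gripper_force: 0.0
```

>>> arm_command:
  deltas:
    - [0.5, [0, 0, -20], 2]
    - [0.5, [0, 0, -30], 4]
    - [0.5, [0, 0, -30], 6]
    - [0.5, [0, 0, -30], 6]
    - [0.5, [0, 0, -30], 6]

```text
t: 2.65
tcp_pos: [641.0, -150.8, 167.4]
tcp_rot: [3.141, 0.0, 1.38]
force: [-0.0, -1.3, -0.4]
width: 42.6
gripper_force: 0.0
```

```bash
cat > look.py <<'E'
import sys
from meas import *
def look(name,view=False):
    s=ctrl.sense(); c=get_calibration('wrist'); im,d=snapshot('wrist')
    np.savez(name+'.npz',im=im,d=d,**c)
    if view: save(name,im)
    print('t',round(s['t'],2),'tcp',np.round(s['tcp_pos'],1),'rot',np.round(np.degrees(s['tcp_rot']),2),'w',round(s['width'],1),'gf',round(s['gripper_force'],1),'q7',round(s['qpos'][6],2),'F',np.round(s['force'],1))
    return im,d,c
E
python3 - <<'E'
from look import *
im,d,c=look('w2',True); measure(im,d,c,S)
E
```

```text
t 2.65 tcp [ 641.  -150.8  167.4] rot [1.7999e+02 1.0000e-02 7.9060e+01] w 42.6 gf 0.0 q7 -0.17 F [-0.  -1.3 -0.4]
lidsq rect c [ 641.3 -150.7] wh [53.2 53.9] ang 79.1 circ [ 641.2 -150.7   37.6] z med/98 [nan nan] px 1682
lidsq_tab rect c [ 642.  -149.5] wh [30.3  8.3] ang 78.9 circ [ 641.4 -149.4   15.6] z med/98 [27.  28.8] px 197
lidr rect c [ 569.6 -270.5] wh [41.9  9.1] ang 74.6 circ [ 565.3 -269.2   20.9] z med/98 [11.4 13. ] px 123
lidr_tab none
tinsq rect c [ 551.3 -348.4] wh [32.4 42.8] ang 65.1 circ [ 551.  -349.1   25.9] z med/98 [38.3 41.3] px 205
tinr rect c [ 434.4 -145.3] wh [63.1 59.6] ang 24.9 circ [ 434.4 -145.6   32.3] z med/98 [nan nan] px 669
```

>>> arm_command:
  deltas:
    - [0.4, [0, 0, -60], 0]
    - [0.4, [0, 0, -110], 0]
    - [0.4, [0, 0, -140], 0]
    - [0.4, [0, 0, -154], 0]
    - [0.4, [0, 0, -154], 0]

```text
t: 3.32
tcp_pos: [641.1, -150.2, 13.2]
tcp_rot: [-3.141, 0.0, 1.384]
force: [-0.5, -0.9, -0.3]
width: 34.3
gripper_force: 0.0
```

>>> arm_command:
  deltas:
    - [0, [0, 0, 0], 0]
    - [0, [0, 0, 0], 0]
    - [0, [0, 0, 0], 0]
    - [0, [0, 0, 0], 0]
    - [0, [0, 0, 0], 0]
  newtons: 30

```text
t: 3.95
tcp_pos: [641.2, -150.2, 13.3]
tcp_rot: [3.142, 0.0, 1.385]
force: [-0.8, -0.3, -0.5]
width: 0.1
gripper_force: 0.0
```

```bash
python3 - <<'E'
from look import *
im,d,c=look('w3',True)
im,d=snapshot('top'); save('top3',cv2.resize(im[140:270,300:470],None,fx=4,fy=4))
E
```

```text
t 3.95 tcp [ 641.2 -150.2   13.3] rot [180.     0.    79.34] w 0.1 gf 0.0 q7 -0.21 F [-0.8 -0.3 -0.5]
```

View pics/w3.png

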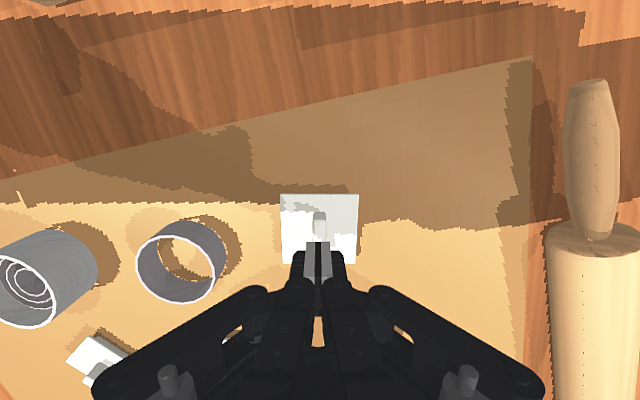

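The fingers shut on nothing: the lid's tab at (319,222) lies just beyond them. I'll measure where the lid is now.

```bash
python3 - <<'E'
from look import *
z=np.load('w3.npz');c={k:z[k] for k in z if k not in('im','d')}
P=cloud(c,z['d'])
for u,v in [(283,197),(357,197),(320,197),(320,215),(320,235),(318,246),(318,270),(330,270),(285,250),(318,300)]: print(u,v,np.round(P[v,u],1))
# where the TCP should project
print(proj(c,[641.2,-150.2,13.3]))
E
```

```text
283 197 [ 622.2 -122.2   10.6]
357 197 [ 671.7 -131.5   10.6]
320 197 [ 647.  -126.7   11. ]
320 215 [ 645.2 -136.    20.2]
320 235 [ 643.1 -147.2   26.5]
318 246 [ 643.2 -139.3   55.9]
318 270 [ 643.1 -139.7   78.5]
330 270 [ 648.7 -139.8   79.8]
285 250 [ 614.6 -161.8   11.1]
318 300 [ 640.8 -152.2   83.7]
[[318.03702947 230.8936689 ]]
```

```bash
python3 - <<'E'
from look import *
z=np.load('w3.npz');c={k:z[k] for k in z if k not in('im','d')}
P=cloud(c,z['d'])
for v in range(226,300,4): print(v,np.round(P[v,314],1),np.round(P[v,322],1),round(float(z['d'][v,314])))
im,d=snapshot('scene'); cs=get_calibration('scene'); u,v=np.int_(proj(cs,[641,-150,40])[0]); print(u,v,proj(cs,[641.2,-150.2,13.3]))
save('s3',cv2.resize(im[v-60:v+60,u-70:u+70],None,fx=5,fy=5,interpolation=cv2.INTER_CUBIC)); print(u-70,v-60)
E
```

```text
226 [ 640.5 -139.8   27.4] [ 645.5 -141.3   26.3] 177
230 [ 640.  -142.4   27.9] [ 645.  -143.7   27. ] 177
234 [ 639.4 -145.4   27.2] [ 644.5 -146.4   27.3] 179
238 [ 638.9 -148.3   27.2] [ 644.  -149.2   27.2] 180
242 [ 641.  -138.8   51.5] [ 645.4 -139.9   50.9] 154
246 [ 641.  -139.    55.7] [ 645.3 -139.7   55.9] 150
250 [ 641.1 -139.1   60. ] [ 645.3 -139.6   60.4] 146
254 [ 641.3 -138.4   65.3] [ 645.3 -139.    65.6] 140
258 [ 641.3 -138.6   69. ] [ 645.1 -139.9   68. ] 137
262 [ 641.4 -138.6   72.7] [ 645.1 -139.4   72.5] 134
266 [ 641.3 -139.    75.6] [ 645.  -140.    75.1] 131
270 [ 641.5 -138.6   79.6] [ 645.1 -139.3   79.6] 127
274 [ 641.4 -139.2   81.9] [ 645.  -139.2   83. ] 125
278 [ 641.5 -138.8   85.5] [ 644.8 -140.2   84.5] 121
282 [ 640.9 -141.6   84.4] [ 644.4 -142.5   84.1] 123
286 [ 640.6 -143.4   84.9] [ 644.2 -143.7   85.4] 124
290 [ 640.2 -145.3   85.1] [ 644.2 -143.    89.1] 124
294 [ 639.8 -147.6   84.9] [ 644.1 -143.6   91.1] 125
298 [ 639.3 -150.3   84.2] [ 643.9 -144.5   92.5] 126
279 264 [[280.43982631 269.51304274]]
209 204
```

View pics/s3.png

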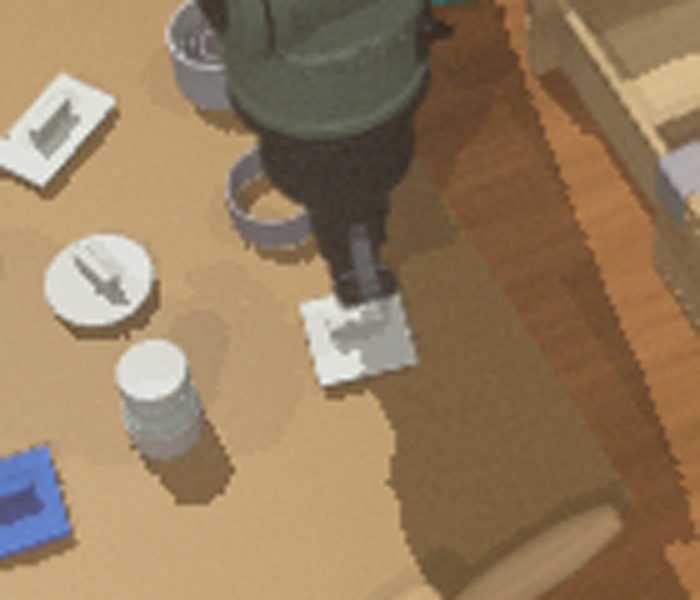

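The lid hasn't moved. The fingers stop about 36 mm above the reported TCP: their tip edge measures z≈49 in wrist depth, and the scene view shows a gap. I'll go lower, carefully, and watch the force.

>>> arm_command:
  deltas:
    - [0.3, [0, 0, 0], 0]
    - [0.3, [0, 0, 0], 0]
    - [0.3, [0, 0, 0], 0]
    - [0.3, [0, 0, -12], 0]
    - [0.3, [0, 0, -24], 0]

```text
t: 4.72
tcp_pos: [640.9, -150.1, -12.0]
tcp_rot: [-3.141, 0.0, 1.385]
force: [-0.1, 0.9, -0.5]
width: 25.8
gripper_force: 0.0
```

```bash
python3 - <<'E'
from look import *
im,d,c=look('w4'); P=cloud(c,d)
# front face of the left and right finger: lowest z of points with tool-x ~ +11 mm
s=ctrl.sense(); yw=s['tcp_rot'][2]; ex=np.array([np.cos(yw),np.sin(yw)]); ey=np.array([-ex[1],ex[0]])
D=P[...,:2]-s['tcp_pos'][:2]; a=D@ex; b=D@ey
m=(a>5)&(a<18)&(abs(b)<40)&(P[...,2]>15)
for lo,hi in[(-40,-8),(8,40)]:
    k=m&(b>lo)&(b<hi); print(k.sum(),np.round(np.percentile(P[...,2][k],[1,5,50]),1),np.round(np.percentile(b[k],[2,50,98]),1))
E
```

```text
t 4.72 tcp [ 640.9 -150.1  -12. ] rot [-179.96    0.     79.34] w 25.8 gf 0.0 q7 -0.22 F [-0.1  0.9 -0.5]
6621 [30.2 41.2 90.3] [-39.1 -19.5  -8.7]
6547 [30.  41.  87.8] [ 8.9 18.9 39.2]
```

>>> arm_command:
  deltas:
    - [0.3, [0, 0, -5], 0]
    - [0.3, [0, 0, -10], 0]
    - [0, [0, 0, -10], 0]
    - [0, [0, 0, -10], 0]
    - [0, [0, 0, -10], 0]

```text
t: 5.4
tcp_pos: [641.2, -150.2, -20.6]
tcp_rot: [3.141, 0.0, 1.385]
force: [-0.1, 0.2, -0.2]
width: 7.8
gripper_force: 33.4
```

>>> arm_command:
  deltas:
    - [0, [0, 0, 40], 0]
    - [0, [0, 0, 100], 0]
    - [0, [-20, -50, 120], 0]
    - [0, [-45, -100, 120], -1]
    - [0, [-70, -150, 120], -2]

```text
t: 6.02
tcp_pos: [570.3, -301.8, 99.7]
tcp_rot: [3.141, 0.0, 1.207]
force: [0.7, 0.2, -0.1]
width: 8.3
gripper_force: 33.4
```

```bash
python3 - <<'E'
from look import *
im,d,c=look('w5'); measure(im,d,c,S[2:])
save('w5',cv2.resize(im[60:360,120:520],None,fx=2,fy=2))
E
```

```text
t 6.03 tcp [ 570.3 -301.8   99.7] rot [1.7996e+02 1.0000e-02 6.9180e+01] w 8.3 gf 33.4 q7 -0.11 F [ 0.7  0.2 -0.1]
lidr rect c [ 544.9 -264.4] wh [58.4 58.8] ang 69.1 circ [ 545.1 -264.5   29.9] z med/98 [nan nan] px 2555
lidr_tab rect c [ 546.  -263.9] wh [31.5  9.3] ang 19.4 circ [ 546.3 -264.7   15.8] z med/98 [nan nan] px 333
tinsq none
tinr rect c [ 434.4 -146.8] wh [58.8 64.4] ang 67.8 circ [ 434.4 -147.2   32.5] z med/98 [nan nan] px 1640
```

View pics/w5.png

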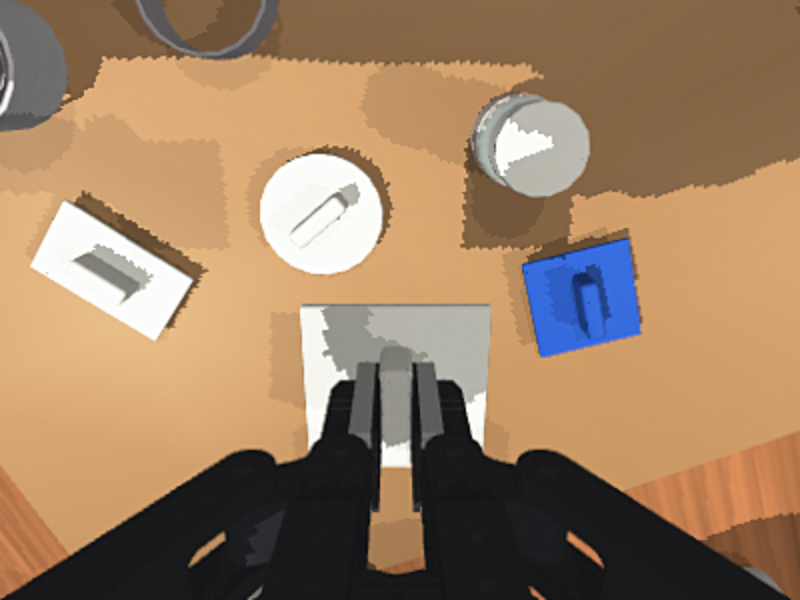

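The held lid sits level in the fingers, with its far edge at crop y≈305. Next I'll stop just behind tin_square so that it's in view before placing.

>>> arm_command:
  deltas:
    - [0, [-25, -55, 0], -1]
    - [0, [-52, -115, 0], -1]
    - [0, [-52, -115, 0], -1]
    - [0, [-52, -115, 0], -1]

```text
t: 6.58
tcp_pos: [519.5, -414.6, 99.1]
tcp_rot: [-3.141, -0.001, 1.123]
force: [0.7, 0.4, 0.0]
width: 8.1
gripper_force: 33.4
```

```bash
python3 - <<'E'
from look import *
im,d,c=look('w6'); measure(im,d,c,S[2:5]); s=ctrl.sense()
x,y,z=s['tcp_pos']; measure(im,d,c,[('held',(x,y),z+31.6,z+24,z+36,45)])
P=cloud(c,d); yw=s['tcp_rot'][2]; ex=np.array([np.cos(yw),np.sin(yw)]); ey=np.array([-ex[1],ex[0]])
D=P[...,:2]-s['tcp_pos'][:2]; a=D@ex; b=D@ey
m=(abs(P[...,2]-z-31.6)<4)&(abs(a)<40)&(abs(b)<40)
mm=m&(a>13); print('held far edge a',np.round(np.percentile(a[m],[1,99]),1),'b range',np.round(np.percentile(b[mm],[1,99]),1),'z',np.round(np.median(P[...,2][mm]),1))
E
```

```text
t 6.58 tcp [ 519.5 -414.6   99.1] rot [-1.7999e+02 -4.0000e-02  6.4350e+01] w 8.1 gf 33.4 q7 0.01 F [0.7 0.4 0. ]
lidr rect c [ 542.8 -268.7] wh [49.3 58.8] ang 64.0 circ [ 544.6 -264.7   30.1] z med/98 [nan nan] px 3285
lidr_tab rect c [ 545.5 -266.2] wh [29.7 11.5] ang 17.8 circ [ 545.5 -266.    15.2] z med/98 [nan nan] px 591
tinsq rect c [ 538.6 -362.5] wh [53.8 54.2] ang 64.5 circ [ 538.6 -362.6   38.1] z med/98 [nan nan] px 921
held rect c [ 520.  -412.4] wh [48.4 54. ] ang 64.4 circ [ 519.9 -412.8   35.9] z med/98 [nan nan] px 3807
held far edge a [-18.9  25.5] b range [-25.7  26.8] z 131.6
```

>>> arm_command:
  deltas:
    - [0, [20, 52.5, 0], 0]
    - [0, [20, 52.5, -35], 0]
    - [0, [20, 52.5, -65], 0]
    - [0, [20, 52.5, -75], 0]
    - [0, [20, 52.5, -75], 0]

```text
t: 7.25
tcp_pos: [539.6, -362.0, 24.4]
tcp_rot: [-3.141, -0.0, 1.124]
force: [-0.0, 0.1, 0.1]
width: 8.1
gripper_force: 33.4
```

>>> arm_command:
  deltas:
    - [0, [0, 0, -4], 0]
    - [0, [0, 0, -8], 0]
    - [0, [0, 0, -12], 0]
    - [0, [0, 0, -13.5], 0]
    - [0, [0, 0, -13.5], 0]

```text
t: 7.88
tcp_pos: [539.1, -362.7, 10.9]
tcp_rot: [-3.142, 0.0, 1.123]
force: [-1.8, 1.0, 3.1]
width: 8.2
gripper_force: 34.0
```

>>> arm_command:
  deltas:
    - [0.3, [0, 0, 0], 0]
    - [0.3, [0, 0, 0], 0]
    - [0.3, [0, 0, 0], 0]
    - [0.3, [0, 0, 40], 0]
    - [0.5, [0, 0, 100], 0]

```text
t: 8.5
tcp_pos: [538.4, -362.2, 110.7]
tcp_rot: [-3.139, -0.0, 1.123]
force: [0.6, -0.7, 1.3]
width: 41.8
gripper_force: 0.0
```

```bash
python3 - <<'E'
from look import *
im,d,c=look('w7'); 
measure(im,d,c,[('lidOn',(539,-362),43,36,47,45),('tab',(539,-362),59,50,65,30),('tinall',(539,-362),43,8,36,45)]+S[2:4]+S[5:])
P=cloud(c,d); D=np.hypot(P[...,0]-539,P[...,1]+362); m=(D<24)&(P[...,2]>35)&(P[...,2]<48)
A=np.c_[P[m][:,:2]-[539,-362],np.ones(m.sum())]; print('flange plane',np.linalg.lstsq(A,P[m][:,2],rcond=None)[0])
E
```

```text
t 8.5 tcp [ 538.4 -362.2  110.7] rot [-1.7984e+02 -2.0000e-02  6.4350e+01] w 41.8 gf 0.0 q7 -0.07 F [ 0.6 -0.7  1.3]
lidOn rect c [ 539.  -361.8] wh [54.9 53.9] ang 64.4 circ [ 538.9 -361.7   38.1] z med/98 [nan nan] px 2958
tab rect c [ 539.1 -361.4] wh [31.6  8. ] ang 64.5 circ [ 539.1 -361.4   16. ] z med/98 [59.1 60.5] px 338
tinall rect c [ 552.1 -334.1] wh [ 4.5 51.2] ang 64.4 circ [ 551.2 -336.1   25.6] z med/98 [nan nan] px 335
lidr rect c [ 545.2 -264.9] wh [58.7 58.3] ang 45.0 circ [ 545.1 -264.6   29.9] z med/98 [nan nan] px 2897
lidr_tab rect c [ 545.6 -264.7] wh [29.7  9.8] ang 19.5 circ [ 545.7 -265.1   15. ] z med/98 [nan nan] px 385
tinr rect c [ 430.5 -154. ] wh [45.6 64.2] ang 62.4 circ [ 433.1 -148.6   32.7] z med/98 [nan nan] px 1283
flange plane [2.68539649e-04 7.61541383e-04 4.34372293e+01]
```

>>> arm_command:
  deltas:
    - [0.35, [2, 30, 0], -2]
    - [0.35, [4, 60, 0], -4]
    - [0.35, [7, 97.5, 0], -6]
    - [0.35, [7, 97.5, -20], -8]
    - [0.35, [7, 97.5, -40], -9]

```text
t: 9.18
tcp_pos: [546.5, -264.8, 70.4]
tcp_rot: [3.141, -0.0, 0.334]
force: [0.4, 0.3, 0.2]
width: 29.8
gripper_force: 0.0
```

>>> arm_command:
  deltas:
    - [0.35, [0, 0, -40], 0]
    - [0.35, [0, 0, -75], 0]
    - [0.35, [0, 0, -92], 0]
    - [0.35, [0, 0, -92], 0]
    - [0, [0, 0, -92], 0]

```text
t: 9.8
tcp_pos: [546.5, -265.4, -20.8]
tcp_rot: [3.141, -0.001, 0.337]
force: [0.3, 0.8, -0.8]
width: 12.9
gripper_force: 0.0
```

>>> arm_command:
  deltas:
    - [0, [0, 0, 0], 0]
    - [0, [0, 0, 0], 0]
    - [0, [0, 0, 0], 0]
    - [0, [0, 0, 60], 0]
    - [0, [0, 0, 120], 0]

```text
t: 10.42
tcp_pos: [545.9, -265.0, 100.3]
tcp_rot: [-3.141, 0.0, 0.337]
force: [1.4, 0.1, 0.4]
width: 8.1
gripper_force: 30.4
```

>>> arm_command:
  deltas:
    - [0, [-50, 30, 0], 0]
    - [0, [-100, 60, 0], 0]
    - [0, [-150, 90, 0], 0]
    - [0, [-155, 95, 0], 0]
    - [0, [-155, 95, 0], 0]

```text
t: 11.05
tcp_pos: [391.9, -170.3, 99.0]
tcp_rot: [3.141, -0.001, 0.338]
force: [1.0, -0.3, 0.3]
width: 8.4
gripper_force: 30.4
```

```bash
cat > held.py <<'E'
from look import *
def held(im,d,c):
    s=ctrl.sense(); x,y,z=s['tcp_pos']
    P=cloud(c,d); yw=s['tcp_rot'][2]; ex=np.array([np.cos(yw),np.sin(yw)]); ey=np.array([-ex[1],ex[0]])
    D=P[...,:2]-s['tcp_pos'][:2]; a=D@ex; b=D@ey
    m=(abs(P[...,2]-z-31.6)<4)&(abs(a)<40)&(abs(b)<40); mm=m&(a>0)
    print('held far a',np.round(np.percentile(a[m],[1,99.5]),1),'b range',np.round(np.percentile(b[mm],[.5,99.5]),1),'z',np.round(np.median(P[...,2][mm]),1))
E
python3 - <<'E'
from held import *
im,d,c=look('w8'); held(im,d,c); measure(im,d,c,S[5:])
P=cloud(c,d); m=(abs(P[...,2]-40)<5)&(np.hypot(P[...,0]-432,P[...,1]+147)<45); q=P[m][:,:2]
A=np.c_[2*q,np.ones(len(q))]; r=np.linalg.lstsq(A,(q**2).sum(1),rcond=None)[0]; print('rim fit',r[:2],np.sqrt(r[2]+(r[:2]**2).sum()),len(q))
E
```

```text
t 11.05 tcp [ 391.9 -170.3   99. ] rot [ 1.7996e+02 -6.0000e-02  1.9360e+01] w 8.4 gf 30.4 q7 -0.87 F [ 1.  -0.3  0.3]
held far a [-28.9  28.2] b range [-27.3  29.2] z 131.1
tinr rect c [ 431.9 -145.7] wh [59.3 58.8] ang 20.9 circ [ 432.1 -146.    30. ] z med/98 [nan nan] px 794
rim fit [ 432.30991777 -145.86961321] 28.369800154728456 739
```

>>> arm_command:
  deltas:
    - [0, [41.5, 24, 0], 0]
    - [0, [41.5, 24, -35], 0]
    - [0, [41.5, 24, -65], 0]
    - [0, [41.5, 24, -75], 0]
    - [0, [41.5, 24, -75], 0]

```text
t: 11.72
tcp_pos: [432.9, -146.5, 23.6]
tcp_rot: [-3.141, 0.0, 0.337]
force: [0.2, -0.2, -0.3]
width: 8.3
gripper_force: 30.4
```

>>> arm_command:
  deltas:
    - [0, [0, 0, -4], 0]
    - [0, [0, 0, -8], 0]
    - [0, [0, 0, -12], 0]
    - [0, [0, 0, -13.5], 0]
    - [0, [0, 0, -13.5], 0]

```text
t: 12.35
tcp_pos: [432.9, -146.2, 11.0]
tcp_rot: [3.141, -0.001, 0.337]
force: [-2.3, 1.5, 27.6]
width: 7.9
gripper_force: 34.3
```

>>> arm_command:
  deltas:
    - [0.3, [0, 0, 0], 0]
    - [0.3, [0, 0, 0], 0]
    - [0.3, [0, 0, 0], 0]
    - [0.5, [0, 0, 50], 0]
    - [1, [0, 0, 100], 0]

```text
t: 12.98
tcp_pos: [432.2, -146.1, 111.2]
tcp_rot: [-3.141, 0.001, 0.337]
force: [0.2, -0.5, -0.9]
width: 59.5
gripper_force: 0.0
```

```bash
python3 - <<'E'
from look import *
im,d,c=look('w9'); 
measure(im,d,c,[('lidOn',(432,-146),43,36,47,45),('tab',(432,-146),59,50,65,30),('tinsqlid',(539,-362),43,36,47,45)])
P=cloud(c,d); D=np.hypot(P[...,0]-432,P[...,1]+146); m=(D<26)&(P[...,2]>33)&(P[...,2]<50)
A=np.c_[P[m][:,:2]-[432,-146],np.ones(m.sum())]; print('flange plane',np.linalg.lstsq(A,P[m][:,2],rcond=None)[0])
# finger tip height when open
s=ctrl.sense(); yw=s['tcp_rot'][2]; ex=np.array([np.cos(yw),np.sin(yw)]); ey=np.array([-ex[1],ex[0]])
D=P[...,:2]-s['tcp_pos'][:2]; a=D@ex; b=D@ey; m=(a>3)&(a<20)&(abs(b)<75)&(abs(b)>30)&(P[...,2]>80)
print('tip z',np.percentile(P[...,2][m],[.5,2,10]),s['tcp_pos'],s['width'])
E
```

```text
t 12.97 tcp [ 432.2 -146.1  111.2] rot [-1.7995e+02  6.0000e-02  1.9340e+01] w 59.5 gf 0.0 q7 -0.93 F [ 0.2 -0.5 -0.9]
lidOn rect c [ 432.3 -145.5] wh [59.9 58.9] ang 19.4 circ [ 432.5 -145.8   30.5] z med/98 [nan nan] px 2759
tab rect c [ 433.4 -145.5] wh [31.6  8.8] ang 19.0 circ [ 433.3 -145.6   16. ] z med/98 [nan nan] px 354
tinsqlid rect c [ 538.3 -359.4] wh [61.2 56.8] ang 64.6 circ [ 538.6 -359.1   40.6] z med/98 [nan nan] px 3144
flange plane [-1.02711691e-03  4.81070731e-04  4.35179145e+01]
tip z [156.35039189 162.48912832 186.61883864] [ 433.83776032 -146.70546216  116.44949723] 66.32601388530524
```

>>> arm_command:
  deltas:
    - [1, [-0.5, 0.5, 0], -2]
    - [1, [-0.5, 0.5, -20], -3.9]
    - [1, [-0.5, 0.5, -50], -3.9]
    - [1, [-0.5, 0.5, -60], -3.9]
    - [1, [-0.5, 0.5, -60], -3.9]

```text
t: 13.65
tcp_pos: [431.9, -145.7, 50.1]
tcp_rot: [-3.141, 0.001, -0.003]
force: [-1.7, 0.2, 0.2]
width: 84.8
gripper_force: 0.0
```

>>> arm_command:
  deltas:
    - [1, [0, 0, -30], 0]
    - [1, [0, 0, -55], 0]
    - [1, [0, 0, -70], 0]
    - [1, [0, 0, -77], 0]
    - [1, [0, 0, -77], 0]

```text
t: 14.28
tcp_pos: [432.3, -145.7, -26.5]
tcp_rot: [-3.142, -0.0, -0.003]
force: [0.1, -0.6, -0.4]
width: 85.1
gripper_force: 0.0
```

>>> arm_command:
  deltas:
    - [0.3, [0, 0, 0], 0]
    - [0.3, [0, 0, 0], 0]
    - [0.3, [0, 0, 0], 0]
    - [0.3, [0, 0, 0], 0]
    - [0.3, [0, 0, 0], 0]
  newtons: 40

```text
t: 14.9
tcp_pos: [432.5, -145.8, -26.0]
tcp_rot: [3.141, -0.001, -0.003]
force: [-1.4, -0.5, 12.7]
width: 60.1
gripper_force: 40.5
```

>>> arm_command:
  deltas:
    - [0.3, [0, 0, 30], 0]
    - [0.3, [0, 0, 80], 0]
    - [0.3, [0, 40, 130], 0]
    - [0.3, [0, 90, 176], 0]
    - [0.3, [0, 140, 176], 0]

```text
t: 15.52
tcp_pos: [433.0, -4.5, 151.8]
tcp_rot: [-3.141, -0.005, -0.004]
force: [1.6, 0.1, -2.9]
width: 60.0
gripper_force: 45.0
```

>>> arm_command:
  deltas:
    - [0.3, [0, 60, 10], 0]
    - [0.3, [0, 120, 20], 0]
    - [0.3, [0, 140, 30], 0]
    - [0.3, [0, 140, 30], 0]

```text
t: 16.02
tcp_pos: [432.0, 135.8, 179.8]
tcp_rot: [-3.141, -0.001, -0.0]
force: [0.1, -0.5, -3.0]
width: 59.7
gripper_force: 45.1
```

```bash
python3 - <<'E'
from look import *
im,d,c=look('w10',True)
E
```

```text
t 16.02 tcp [432.  135.8 179.8] rot [-1.7995e+02 -5.0000e-02 -0.0000e+00] w 59.7 gf 45.1 q7 -1.66 F [ 0.1 -0.5 -3. ]
```

View pics/w10.png

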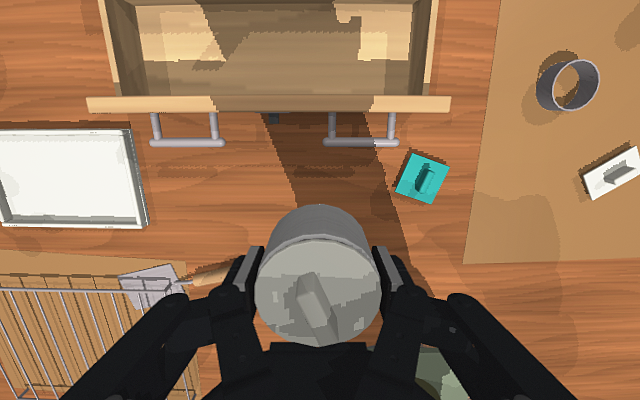

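The tin hangs level with its lid on. The drawer front's top edge runs from (87,100) to (450,105), and the front bay is above it.

```bash
python3 - <<'E'
from look import *
z=np.load('w10.npz');c={k:z[k] for k in z if k not in('im','d')}; P=cloud(c,z['d']); Z=P[...,2]
m=(Z>88)&(Z<104)&(P[...,0]<600)&(P[...,0]>440)&(P[...,1]>0)&(P[...,1]<400)
m[200:]=False
k,l,s,_=cv2.connectedComponentsWithStats(m.astype(np.uint8)); i=1+np.argmax(s[1:,4]); q=P[l==i]
print('front top', cv2.minAreaRect(q[:,:2].astype(np.float32)), np.median(q[:,2]))
cn=max(cv2.findContours((l==i).astype(np.uint8),0,2)[0],key=cv2.contourArea)[:,0]
print(cv2.minAreaRect(plane(c,cn,96)[:,:2].astype(np.float32)))
for u in [160,250,350,400]:
    for v in [70,80,86,92,96,100,104,108]: print(u,v,np.round(P[v,u],0),end=' ')
    print()
# sides and divider
for u,v in [(120,50),(133,50),(420,50),(428,50),(200,2),(200,10),(250,30),(300,2),(350,2)]: print(u,v,np.round(P[v,u],1))
# side walls inner edges: scan row 50
for v in (40,60):
    r=P[v,90:450]; print(v,[(u+90,int(r[u,0]),int(r[u,1]),int(r[u,2])) for u in list(range(10,60,5))+list(range(310,358,5))])
E
```

```text
front top ((517.048095703125, 182.14952087402344), (15.202960014343262, 329.71710205078125), 0.019212517887353897) 96.25329517579992
((516.9930419921875, 181.96102905273438), (15.065264701843262, 328.78607177734375), 0.019340958446264267)
160 70 [553. 312.  22.] 160 80 [nan nan nan] 160 86 [537. 315.  22.] 160 92 [530. 316.  22.] 160 96 [523. 277.  95.] 160 100 [520. 278.  96.] 160 104 [517. 277.  97.] 160 108 [513. 278.  96.] 
250 70 [552. 211.  23.] 250 80 [542. 212.  22.] 250 86 [536. 212.  23.] 250 92 [529. 213.  23.] 250 96 [523. 196.  96.] 250 100 [519. 196.  97.] 250 104 [516. 197.  95.] 250 108 [513. 197.  96.] 
350 70 [552. 101.  23.] 350 80 [542. 100.  22.] 350 86 [536. 100.  22.] 350 92 [529. 100.  22.] 350 96 [523. 108.  95.] 350 100 [519. 108.  97.] 350 104 [516. 107.  96.] 350 108 [513. 107.  96.] 
400 70 [553.  45.  21.] 400 80 [542.  45.  23.] 400 86 [536.  43.  21.] 400 92 [530.  43.  23.] 400 96 [523.  63.  96.] 400 100 [520.  63.  96.] 400 104 [516.  63.  96.] 400 108 [513.  63.  97.] 
120 50 [567.6 329.   60. ]
133 50 [571.3 329.3  38. ]
420 50 [567.5  35.2  52.5]
[... 278 characters left out ...]
 329, 49), (130, 579, 328, 41), (135, 581, 328, 32), (140, 583, 329, 22), (145, 583, 322, 23), (400, 582, 47, 22), (405, 582, 42, 21), (410, 582, 37, 22), (415, 580, 34, 33), (420, 577, 34, 47), (425, 574, 34, 62), (430, 572, 32, 69), (435, 587, 1, 0), (440, 587, -3, 1), (445, 587, -9, 0)]
60 [(100, 568, 395, -1), (105, 568, 388, 0), (110, 557, 333, 71), (115, 557, 328, 71), (120, 558, 327, 64), (125, 559, 329, 54), (130, 560, 328, 47), (135, 561, 328, 38), (140, 563, 329, 28), (145, 563, 327, 21), (400, 562, 46, 22), (405, 562, 40, 22), (410, 562, 35, 22), (415, 560, 35, 39), (420, 558, 34, 54), (425, 556, 35, 69), (430, 555, 31, 71), (435, 566, 0, 0), (440, 566, -7, 0), (445, 566, -13, 0)]
```

>>> arm_command:
  deltas:
    - [0.3, [50, -10, 0], 0]
    - [0.3, [105, -20, -10], 0]
    - [0.3, [138, -26, -40], 0]
    - [0.3, [138, -26, -90], 0]
    - [0.3, [138, -26, -110], 0]

```text
t: 16.7
tcp_pos: [569.0, 106.3, 66.4]
tcp_rot: [3.141, 0.004, -0.005]
force: [-0.9, 1.1, -0.5]
width: 60.1
gripper_force: 44.9
```

>>> arm_command:
  deltas:
    - [0.3, [0, 0, -30], 0]
    - [0.3, [0, 0, -50], 0]
    - [0.3, [0, 0, -64], 0]
    - [0.3, [0, 0, -70], 0]
    - [0.3, [0, 0, -72], 0]

```text
t: 17.32
tcp_pos: [570.3, 108.0, -2.7]
tcp_rot: [-3.141, -0.0, -0.003]
force: [-0.5, -0.2, -1.0]
width: 59.4
gripper_force: 45.0
```

>>> arm_command:
  deltas:
    - [0.3, [0, 0, -1.5], 0]
    - [0.3, [0, 0, -1.5], 0]
    - [0.7, [0, 0, -1.5], 0]
    - [1, [0, 0, -1.5], 0]
    - [1, [0, 0, -1.5], 0]

```text
t: 17.95
tcp_pos: [570.1, 108.4, -4.3]
tcp_rot: [-3.141, -0.0, -0.003]
force: [0.0, -0.1, 0.6]
width: 85.3
gripper_force: 0.0
```

>>> arm_command:
  deltas:
    - [1, [0, 0, 0], 0]
    - [1, [0, 0, 30], 0]
    - [1, [0, 0, 80], 0]
    - [1, [0, 0, 130], 0]
    - [1, [-40, 0, 170], 0]

```text
t: 18.58
tcp_pos: [530.9, 108.1, 167.2]
tcp_rot: [-3.141, -0.002, -0.003]
force: [-0.2, 0.4, 0.9]
width: 85.0
gripper_force: 0.0
```

```bash
python3 - <<'E'
from look import *
im,d,c=look('w11',True)
measure(im,d,c,[('lidOn',(570,108),65,58,69,45),('tab',(570,108),81,72,90,30)])
P=cloud(c,d); D=np.hypot(P[...,0]-570,P[...,1]-108); m=(D<26)&(P[...,2]>55)&(P[...,2]<70)
A=np.c_[P[m][:,:2]-[570,108],np.ones(m.sum())]; print('flange plane',np.linalg.lstsq(A,P[m][:,2],rcond=None)[0])
E
```

```text
t 18.57 tcp [530.9 108.1 167.2] rot [-1.7999e+02 -1.2000e-01 -2.0000e-01] w 85.0 gf 0.0 q7 -1.58 F [-0.2  0.4  0.9]
lidOn rect c [571.7 108.6] wh [59.  60.9] ang 87.9 circ [571.6 108.5  30.7] z med/98 [nan nan] px 2562
tab rect c [572.7 108.7] wh [30.3  9.2] ang 20.4 circ [572.7 108.6  15.2] z med/98 [nan nan] px 309
flange plane [-1.88348398e-03  9.77835136e-04  6.54448189e+01]
```

View pics/w11.png

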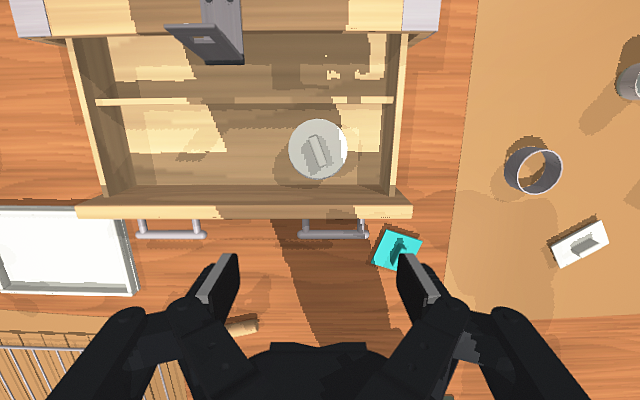

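Tin_round stands in the bay at (318,148) with its lid seated, and the hasp shows at (205,40). Now for tin_square.

>>> arm_command:
  deltas:
    - [1, [0, -60, 0], 0]
    - [1, [2, -120, 0], -1]
    - [1, [4, -180, 0], -2]
    - [1, [6, -240, 0], -3]
    - [1, [8, -300, 0], -4]

```text
t: 19.25
tcp_pos: [538.0, -193.6, 165.7]
tcp_rot: [-3.141, -0.0, -0.355]
force: [1.1, 0.1, -0.1]
width: 85.1
gripper_force: 0.0
```

>>> arm_command:
  deltas:
    - [1, [0, -60, 0], -1]
    - [1, [0, -120, -10], -1.1]
    - [1, [0, -170, -30], -1.1]
    - [1, [0, -170, -45], -1.1]
    - [1, [0, -170, -45], -1.1]

```text
t: 19.88
tcp_pos: [537.8, -360.8, 119.6]
tcp_rot: [-3.141, 0.002, -0.448]
force: [0.3, 0.1, 0.7]
width: 85.5
gripper_force: 0.0
```

```bash
python3 - <<'E'
from look import *
im,d,c=look('w12')
measure(im,d,c,[('lidOn',(539,-362),43,36,47,45),('tab',(539,-362),59,50,65,30)])
z=np.load('w11.npz');c={k:z[k] for k in z if k not in('im','d')}; P=cloud(c,z['d'])
print('hasp w11'); 
for u,v in [(205,5),(220,10),(200,25),(238,25),(170,27),(185,35),(200,45),(205,55),(240,50),(205,62),(243,62)]: print(u,v,np.round(P[v,u],1))
E
```

```text
t 19.88 tcp [ 537.8 -360.8  119.6] rot [-1.7995e+02  1.2000e-01 -2.5650e+01] w 85.5 gf 0.0 q7 -1.24 F [0.3 0.1 0.7]
lidOn rect c [ 539.4 -363. ] wh [54.7 55.2] ang 64.4 circ [ 539.1 -362.4   38.2] z med/98 [nan nan] px 2765
tab rect c [ 540.2 -364. ] wh [29.  10.5] ang 64.4 circ [ 539.2 -363.4   15. ] z med/98 [nan nan] px 368
hasp w11
205 5 [686.7 192.9 102.9]
220 10 [683.  181.6 103.5]
200 25 [657.8 175.  165.1]
238 25 [673.  169.  102.7]
170 27 [657.1 192.4 165.1]
185 35 [655.1 188.7 154.7]
200 45 [652.7 186.6 138.2]
205 55 [649.8 191.3 118.2]
240 50 [655.5 168.9 102.8]
205 62 [646.8 196.3 106.3]
243 62 [646.4 166.4 106.2]
```

>>> arm_command:
  deltas:
    - [1, [1, -1, -50], 0]
    - [1, [1, -1, -95], 0]
    - [1, [1, -1, -125], 0]
    - [1, [1, -1, -140], 0]
    - [1, [1, -1, -145.5], 0]

```text
t: 20.55
tcp_pos: [539.7, -362.3, -24.4]
tcp_rot: [-3.141, -0.001, -0.447]
force: [0.8, -0.9, 0.6]
width: 85.2
gripper_force: 0.0
```

>>> arm_command:
  deltas:
    - [1, [0, 0, 0], 0]
    - [0.3, [0, 0, 0], 0]
    - [0.3, [0, 0, 0], 0]
    - [0.3, [0, 0, 0], 0]
    - [0.3, [0, 0, 0], 0]

```text
t: 21.18
tcp_pos: [539.5, -362.9, -24.0]
tcp_rot: [-3.142, -0.001, -0.448]
force: [-1.6, 1.5, 5.9]
width: 53.3
gripper_force: 42.5
```

>>> arm_command:
  deltas:
    - [0.3, [0, 0, 0], 0]
    - [0.3, [0, 0, 30], 0]
    - [0.3, [0, 0, 80], 0]
    - [0.3, [0, 0, 130], 0]
    - [0.3, [-10, 40, 180], 0]

```text
t: 21.8
tcp_pos: [528.8, -325.6, 155.0]
tcp_rot: [3.14, -0.001, -0.451]
force: [1.1, 0.4, -1.3]
width: 53.5
gripper_force: 42.8
```

>>> arm_command:
  deltas:
    - [0.3, [8, 55, 0], 1]
    - [0.3, [16, 115, 0], 2]
    - [0.3, [24, 175, 0], 3]
    - [0.3, [32, 235, 0], 4]
    - [0.3, [41, 295, 0], 5.1]

```text
t: 22.42
tcp_pos: [570.6, -27.1, 153.9]
tcp_rot: [-3.141, -0.001, 0.0]
force: [0.7, -1.1, -0.9]
width: 53.6
gripper_force: 42.9
```

>>> arm_command:
  deltas:
    - [0.3, [0, 60, 0], 0]
    - [0.3, [0, 120, 0], 0]
    - [0.3, [0, 180, 0], 0]
    - [0.3, [0, 240, 0], 0]
    - [0.3, [0, 280, -10], 0]

```text
t: 23.05
tcp_pos: [570.1, 254.1, 143.9]
tcp_rot: [-3.14, -0.001, -0.001]
force: [0.7, -1.3, -1.1]
width: 53.3
gripper_force: 42.9
```

>>> arm_command:
  deltas:
    - [0.3, [0, 0, -40], 0]
    - [0.3, [0, 0, -90], 0]
    - [0.3, [0, 0, -110], 0]
    - [0.3, [0, 0, -115], 0]
    - [0.3, [0, 0, -115], 0]

```text
t: 23.68
tcp_pos: [570.9, 251.0, 29.2]
tcp_rot: [-3.141, -0.001, -0.003]
force: [0.3, -0.0, -1.3]
width: 53.4
gripper_force: 42.7
```

>>> arm_command:
  deltas:
    - [0.3, [0, 0, -15], 0]
    - [0.3, [0, 0, -25], 0]
    - [0.3, [0, 0, -29], 0]
    - [0.3, [0, 0, -31], 0]
    - [0.3, [0, 0, -31], 0]

```text
t: 24.3
tcp_pos: [571.2, 250.8, -2.0]
tcp_rot: [-3.141, -0.002, -0.003]
force: [-0.0, -0.7, 4.2]
width: 53.5
gripper_force: 43.4
```

>>> arm_command:
  deltas:
    - [0.7, [0, 0, 0], 0]
    - [1, [0, 0, 0], 0]
    - [1, [0, 0, 0], 0]
    - [1, [0, 0, 0], 0]
    - [1, [0, 0, 30], 0]

```text
t: 24.92
tcp_pos: [569.4, 250.5, 26.2]
tcp_rot: [3.14, 0.003, -0.003]
force: [1.1, 0.6, 2.0]
width: 85.5
gripper_force: 0.0
```

>>> arm_command:
  deltas:
    - [1, [0, 0, 60], 0]
    - [1, [-20, -20, 120], 0]
    - [1, [-60, -50, 150], 0]
    - [1, [-80, -70, 160], 0]
    - [1, [-80, -70, 160], 0]

```text
t: 25.55
tcp_pos: [490.1, 180.0, 188.7]
tcp_rot: [-3.141, -0.001, -0.004]
force: [0.9, 0.1, 0.5]
width: 85.2
gripper_force: 0.0
```

```bash
python3 - <<'E'
from look import *
im,d,c=look('w13',True)
measure(im,d,c,[('lidR',(571,108),65,58,69,45),('tabR',(571,108),81,72,90,30),('lidS',(571,251),65,58,69,45),('tabS',(571,251),81,72,90,30)])
P=cloud(c,d)
for x,y in[(571,108),(571,251)]:
    D=np.hypot(P[...,0]-x,P[...,1]-y); m=(D<24)&(P[...,2]>55)&(P[...,2]<70)
    A=np.c_[P[m][:,:2]-[x,y],np.ones(m.sum())]; print('flange plane',np.linalg.lstsq(A,P[m][:,2],rcond=None)[0])
for y in (92,272):
    m=(abs(P[...,1]-y)<30)&(P[...,0]<500)&(P[...,0]>470)&(P[...,2]>60)&(P[...,2]<78); print('pull',np.round(np.nanmedian(P[m],0),1),np.round(np.percentile(P[m][:,1],[1,99]),1),m.sum(),np.round(np.percentile(P[m][:,2],99)))
E
```

```text
t 25.55 tcp [490.1 180.  188.7] rot [-1.7995e+02 -7.0000e-02 -2.3000e-01] w 85.2 gf 0.0 q7 -1.71 F [0.9 0.1 0.5]
lidR rect c [572.3 109.2] wh [61.  58.8] ang 2.3 circ [572.2 109.6  30.7] z med/98 [nan nan] px 2474
tabR rect c [573.3 109.5] wh [30.  10.6] ang 20.3 circ [573.5 109.5  15.3] z med/98 [nan nan] px 337
lidS rect c [570.7 250.6] wh [54.8 52.4] ang 89.6 circ [570.8 250.5  37.1] z med/98 [nan nan] px 2513
tabS rect c [570.5 250.3] wh [29.8  8.4] ang 89.5 circ [571.3 250.3  15.1] z med/98 [81.  82.7] px 302
flange plane [ 5.29800164e-03 -1.46303991e-03  6.53425555e+01]
flange plane [6.06471449e-04 2.74267141e-03 6.54346088e+01]
pull [482.4  90.   70.3] [ 62.2 121.4] 575 73.0
pull [482.9 274.1  70.5] [242.4 301.6] 577 73.0
```

View pics/w13.png

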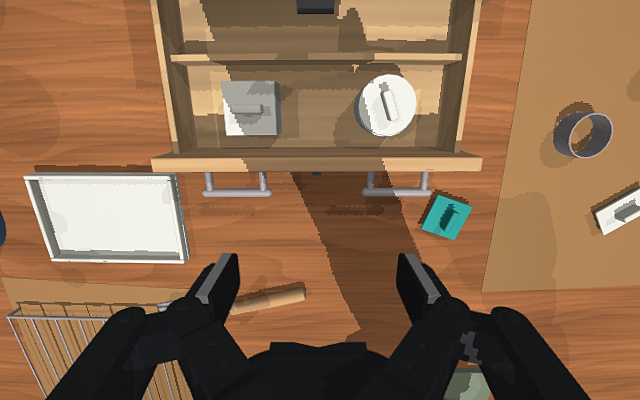

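Both tins stand lidded in the bay: square at (250,108), round at (387,105). Now I'll shut the fingers and get in front of the right pull.

>>> arm_command:
  deltas:
    - [0, [-30, -50, 0], 0]
    - [0, [-50, -90, -10], 0]
    - [0, [-50, -90, -70], 0]
    - [0, [-50, -90, -130], 0]
    - [0, [-50, -90, -179], 0]

```text
t: 26.22
tcp_pos: [440.5, 91.2, 5.8]
tcp_rot: [-3.141, 0.001, -0.003]
force: [1.0, -0.1, 0.4]
width: -0.3
gripper_force: 0.0
```

>>> arm_command:
  deltas:
    - [0, [8, 0, 0], 0]
    - [0, [16, 0, 0], 0]
    - [0, [24, 0, 0], 0]
    - [0, [34, 0, 0], 0]
    - [0, [44, 0, 0], 0]

```text
t: 26.85
tcp_pos: [485.4, 91.1, 9.0]
tcp_rot: [-3.141, -0.001, -0.003]
force: [-1.1, 0.1, 1.2]
width: 0.2
gripper_force: 0.8
```

>>> arm_command:
  deltas:
    - [0, [14, 0, 0], 0]
    - [0, [28, 0, 0], 0]
    - [0, [42, 0, 0], 0]
    - [0, [56, 0, 0], 0]
    - [0, [70, 0, 0], 0]

```text
t: 27.48
tcp_pos: [555.3, 90.9, 8.7]
tcp_rot: [-3.142, -0.0, -0.003]
force: [-1.6, 0.3, 1.0]
width: -0.1
gripper_force: 0.9
```

>>> arm_command:
  deltas:
    - [0, [10, 0, 0], 0]
    - [0, [18, 0, 0], 0]
    - [0, [25, 0, 0], 0]
    - [0, [30, 0, 0], 0]
    - [0, [34, 0, 0], 0]

```text
t: 28.1
tcp_pos: [588.7, 90.8, 8.4]
tcp_rot: [-3.142, 0.0, -0.003]
force: [-1.2, 0.0, 0.7]
width: 0.0
gripper_force: 0.7
```

>>> arm_command:
  deltas:
    - [0, [3, 0, 0], 0]
    - [0, [6, 0, 0], 0]
    - [0, [9, 0, 0], 0]
    - [0, [12, 0, 0], 0]
    - [0, [14, 0, 0], 0]

```text
t: 28.72
tcp_pos: [601.0, 90.9, 8.2]
tcp_rot: [-3.142, 0.004, -0.003]
force: [-12.2, 0.2, 8.5]
width: -0.2
gripper_force: 6.1
```

>>> arm_command:
  deltas:
    - [0, [1, 0, 0], 0]
    - [0, [2, 0, 0], 0]
    - [0, [2, 0, 0], 0]
    - [0, [2, 0, 0], 0]

```text
t: 29.22
tcp_pos: [603.7, 90.9, 8.3]
tcp_rot: [-3.142, 0.002, -0.003]
force: [-7.5, -1.7, 5.1]
width: 0.0
gripper_force: 3.7
```

```bash
python3 - <<'E'
from look import *
im,d,c=look('w14'); P=cloud(c,d)
for y in (50,70,250,290,320):
    m=(abs(P[...,1]-y)<6)&(P[...,2]>88)&(P[...,2]<104)&(P[...,0]>560)&(P[...,0]<760); q=P[m]
    if len(q): 
        h=np.histogram(q[:,0],np.arange(600,720,4)); print(y,len(q),[(int(b),int(n),int(np.median(q[(q[:,0]>=b)&(q[:,0]<b+4)][:,2]))) for b,n in zip(h[1],h[0]) if n])
E
```

```text
t 29.23 tcp [603.7  90.9   8.3] rot [-1.8e+02  1.1e-01 -1.6e-01] w 0.0 gf 3.7 q7 -1.49 F [-7.5 -1.7  5.1]
50 8691 [(612, 156, 101), (616, 21, 100), (648, 177, 96), (652, 382, 96), (656, 400, 96), (660, 457, 96), (664, 192, 92), (668, 268, 100), (672, 511, 100), (676, 554, 100), (680, 569, 100), (684, 558, 100), (688, 627, 100), (692, 637, 100), (696, 667, 100), (700, 706, 100), (704, 712, 100), (708, 767, 100), (712, 231, 100)]
70 9790 [(600, 116, 98), (604, 152, 98), (608, 306, 96), (612, 389, 97), (616, 147, 94), (648, 168, 96), (652, 393, 96), (656, 403, 96), (660, 466, 96), (664, 193, 92), (668, 278, 100), (672, 526, 100), (676, 538, 100), (680, 565, 100), (684, 620, 100), (688, 610, 100), (692, 651, 100), (696, 685, 100), (700, 709, 100), (704, 739, 100), (708, 788, 100), (712, 174, 100)]
```

>>> arm_command:
  deltas:
    - [0, [1, 0, 0], 0]
    - [0, [2, 0, 0], 0]
    - [0, [3, 0, 0], 0]
    - [0, [4, 0, 0], 0]
    - [0, [5, 0, 0], 0]

```text
t: 29.9
tcp_pos: [609.1, 90.9, 8.3]
tcp_rot: [-3.142, 0.001, -0.003]
force: [-8.7, -0.1, 4.0]
width: 0.0
gripper_force: 4.4
```

```bash
python3 - <<'E'
from look import *
im,d,c=look('w15'); P=cloud(c,d)
for y in (50,70):
    m=(abs(P[...,1]-y)<6)&(P[...,2]>88)&(P[...,2]<104)&(P[...,0]>630)&(P[...,0]<760); q=P[m]
    f=q[abs(q[:,2]-96)<1.8]; g=q[q[:,2]>98.5]
    print(y,'front',np.round(np.percentile(f[:,0],[1,99]),1),'carcass',np.round(np.percentile(g[:,0],[.2,1]),1))
E
```

```text
t 29.9 tcp [609.1  90.9   8.3] rot [-1.7999e+02  6.0000e-02 -1.7000e-01] w 0.0 gf 4.4 q7 -1.49 F [-8.7 -0.1  4. ]
50 front [655.4 668.7] carcass [670.1 670.6]
70 front [655.5 668.5] carcass [669.7 670.3]
```

>>> arm_command:
  deltas:
    - [0, [1, 0, 0], 0]
    - [0, [2, 0, 0], 0]
    - [0, [2, 0, 0], 0]

```text
t: 30.32
tcp_pos: [609.1, 90.9, 8.2]
tcp_rot: [-3.141, 0.005, -0.003]
force: [-19.6, -1.3, 13.1]
width: -0.1
gripper_force: 9.8
```

>>> arm_command:
  deltas:
    - [0, [-20, 0, 0], 0]
    - [0, [-50, 0, 10], 0]
    - [0, [-70, 20, 60], 0]
    - [0, [-70, 60, 110], 0]
    - [0, [-70, 92, 160], 0]

```text
t: 30.95
tcp_pos: [541.5, 184.5, 170.3]
tcp_rot: [-3.141, -0.001, -0.002]
force: [0.3, -0.1, -0.4]
width: 0.3
gripper_force: 0.0
```

```bash
python3 - <<'E'
from look import *
im,d,c=look('w16',True); P=cloud(c,d)
for y in (50,70,110,250,290):
    m=(abs(P[...,1]-y)<6)&(P[...,2]>88)&(P[...,2]<104)&(P[...,0]>630)&(P[...,0]<760); q=P[m]
    f=q[abs(q[:,2]-96)<1.8]; g=q[q[:,2]>98.5]
    print(y,'front',np.round(np.percentile(f[:,0],[1,99]),1),'carcass',np.round(np.percentile(g[:,0],[.2,1]),1))
m=(P[...,2]>107)&(P[...,0]>600)&(abs(P[...,1]-182)<40)&(P[...,2]<175); q=P[m]; print(m.sum(),np.percentile(q,[1,50,99],axis=0).round(1))
for lo in range(107,170,8):
    k=q[(q[:,2]>=lo)&(q[:,2]<lo+8)]; 
    if len(k): print(lo,np.round(np.median(k,0),1),np.round(np.percentile(k[:,1],[1,99]),1))
E
```

```text
t 30.95 tcp [541.5 184.5 170.3] rot [-1.7997e+02 -5.0000e-02 -1.4000e-01] w 0.3 gf 0.0 q7 -1.68 F [ 0.3 -0.1 -0.4]
50 front [654.5 669.4] carcass [669.2 669.6]
70 front [654.3 669.9] carcass [670.  670.1]
110 front [654.8 669.4] carcass [669.  669.4]
250 front [655.  669.4] carcass [669.2 669.3]
290 front [654.7 669.7] carcass [666.9 669.8]
1465 [[646.6 167.2 107.3]
 [654.  181.9 142.9]
 [659.3 196.7 165.7]]
107 [648.2 181.9 110. ] [167.5 196.9]
115 [649.6 182.  119.2] [167.2 196.5]
123 [650.8 182.1 127.2] [167.2 196.6]
131 [652.1 181.5 135.2] [167.4 196.7]
139 [653.6 182.3 142.1] [167.2 196.7]
147 [654.7 179.3 151.9] [167.2 196.9]
155 [655.8 182.4 159.4] [167.5 196.4]
163 [657.7 182.  164.4] [167.3 196.7]
```

View pics/w16.png

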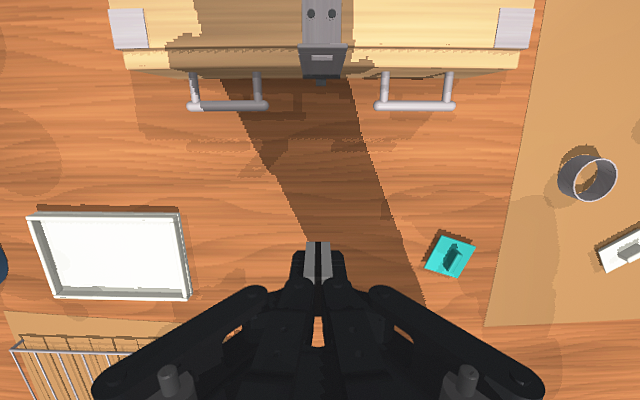

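The drawer is home, with its front flush to the carcass at x≈669. The hasp leans back, so its tip is at (657,165) with the hinge at (649,103). I'll take the shut fingers behind it.

>>> arm_command:
  deltas:
    - [0, [45, -1.5, 10], 0]
    - [0, [95, -1.5, 10], 0]
    - [0, [139, -1.5, 5], 0]
    - [0, [139, -1.5, -35], 0]
    - [0, [139, -1.5, -71], 0]

```text
t: 31.62
tcp_pos: [680.9, 181.2, 95.8]
tcp_rot: [-3.141, -0.0, -0.003]
force: [0.3, 0.9, 0.2]
width: 0.3
gripper_force: 0.0
```

>>> arm_command:
  deltas:
    - [0, [-10, 0, 0], 0]
    - [0, [-20, 0, 0], 0]
    - [0, [-30, 0, 0], 0]
    - [0, [-45, 0, -2], 0]
    - [0, [-58, 0, -10], 0]

```text
t: 32.25
tcp_pos: [622.9, 181.5, 87.7]
tcp_rot: [-3.141, -0.002, -0.003]
force: [2.2, 1.4, 0.5]
width: -0.2
gripper_force: 0.6
```

>>> arm_command:
  deltas:
    - [0, [-8, 0, -10], 0]
    - [0, [-8, 0, -22], 0]
    - [0, [-14, 0, -35], 0]
    - [0, [-11, 0, -47], 0]
    - [0, [-3, 0, -55], 0]

```text
t: 32.88
tcp_pos: [620.1, 181.4, 31.6]
tcp_rot: [-3.142, 0.0, -0.003]
force: [-0.3, 1.0, 1.6]
width: -0.0
gripper_force: 0.6
```

>>> arm_command:
  deltas:
    - [0, [3, 0, -1], 0]
    - [0, [8, 0, -2], 0]
    - [0, [12, 0, -2], 0]
    - [0, [15, 0, -2], 0]
    - [0, [17, 0, -2], 0]

```text
t: 33.5
tcp_pos: [636.6, 181.4, 30.5]
tcp_rot: [-3.141, -0.0, -0.003]
force: [-1.9, 0.4, -1.3]
width: -0.1
gripper_force: 0.6
```

>>> arm_command:
  deltas:
    - [0, [1.5, 0, 0], 0]
    - [0, [3, 0, 0], 0]
    - [0, [4, 0, 0], 0]
    - [0, [4, 0, 0], 0]

```text
t: 34.0
tcp_pos: [636.7, 181.4, 30.3]
tcp_rot: [3.141, 0.008, -0.003]
force: [-32.1, -4.0, 19.8]
width: 0.1
gripper_force: 15.9
```

>>> arm_command:
  deltas:
    - [0, [-6, 0, 0], 0]
    - [0, [-30, 0, 0], 0]
    - [0, [-80, 0, 20], 0]
    - [0, [-130, 0, 60], 0]
    - [0, [-150, 0, 110], 0]

```text
t: 34.62
tcp_pos: [488.2, 181.5, 141.4]
tcp_rot: [-3.141, 0.002, -0.002]
force: [0.8, -0.1, 1.4]
width: 0.3
gripper_force: 0.0
```

```bash
python3 - <<'E'
from look import *
im,d,c=look('w17'); save('w17',cv2.resize(im[40:240,160:480],None,fx=2.4,fy=2.4)); P=cloud(c,d)
for y in (50,290):
    m=(abs(P[...,1]-y)<6)&(P[...,2]>88)&(P[...,2]<104)&(P[...,0]>630)&(P[...,0]<760); q=P[m]
    f=q[abs(q[:,2]-96)<1.8]; g=q[q[:,2]>98.5]
    print(y,'front',np.round(np.percentile(f[:,0],[1,99]),1),'carcass',np.round(np.percentile(g[:,0],[.2,1]),1))
for y0,y1 in ((169,175),(188,195),(205,220)):
  for lo in range(38,104,8):
    m=(P[...,1]>y0)&(P[...,1]<y1)&(P[...,0]>600)&(P[...,0]<670)&(P[...,2]>=lo)&(P[...,2]<lo+8)
    if m.sum(): print(y0,lo,np.round(np.median(P[m],0),1),m.sum())
E
```

```text
t 34.62 tcp [488.2 181.5 141.4] rot [-1.7999e+02  9.0000e-02 -1.3000e-01] w 0.3 gf 0.0 q7 -1.65 F [ 0.8 -0.1  1.4]Traceback (most recent call last):
  File "<stdin>", line 6, in <module>
    return _quantile_unchecked(
        a, q, axis, out, overwrite_input, method, keepdims, weights)
    return _ureduce(a,
                    func=_quantile_ureduce_func,
    ...<5 lines>...
                    overwrite_input=overwrite_input,
                    method=method)
    r = func(a, **kwargs)
    result = _quantile(arr,
                       quantiles=q,
    ...<2 lines>...
                       out=out,
                       weights=wgt)
    slices_having_nans = np.isnan(arr[-1, ...])
                                  ~~~^^^^^^^^^
IndexError: index -1 is out of bounds for axis 0 with size 0
```

View pics/w17.png

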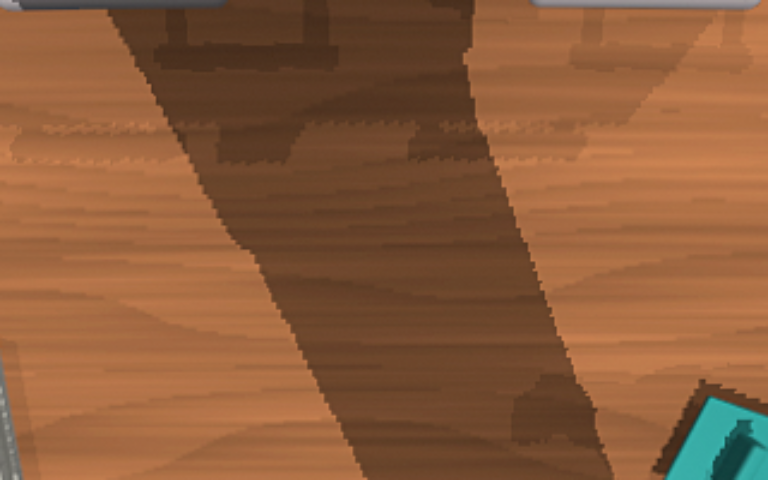

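The chest lies above this crop (the pulls are at its top edge). I'll measure from the full frame without a crop, after raising the arm.

>>> arm_command:
  deltas:
    - [0, [20, 0, 40], 0]
    - [0, [40, 0, 90], 0]
    - [0, [40, 0, 100], 0]
    - [0, [40, 0, 100], 0]

```text
t: 35.17
tcp_pos: [530.5, 181.5, 240.5]
tcp_rot: [-3.141, -0.001, -0.003]
force: [-0.3, 0.2, -0.1]
width: -0.3
gripper_force: 0.0
```

```bash
python3 - <<'E'
from look import *
im,d,c=look('w18'); P=cloud(c,d)
for y in (50,290):
    m=(abs(P[...,1]-y)<6)&(P[...,2]>88)&(P[...,2]<104)&(P[...,0]>630)&(P[...,0]<760); q=P[m]
    f=q[abs(q[:,2]-96)<1.8]; g=q[q[:,2]>98.5]
    print(y,len(f),len(g),'front',np.round(np.percentile(f[:,0],[1,99]),1),'carcass',np.round(np.percentile(g[:,0],[.2,1]),1))
for y0,y1 in ((169,175),(188,195),(205,220)):
  for lo in range(36,104,8):
    m=(P[...,1]>y0)&(P[...,1]<y1)&(P[...,0]>580)&(P[...,0]<670)&(P[...,2]>=lo)&(P[...,2]<lo+8)
    if m.sum(): print(y0,lo,np.round(np.median(P[m],0),1),m.sum())
u,v=np.int_(proj(c,[650,182,70])[0]); print(u,v); v0=max(0,v-60)
save('w18',cv2.resize(im[v0:v0+120,u-100:u+100],None,fx=4,fy=4))
E
```

```text
t 35.17 tcp [530.5 181.5 240.5] rot [-1.7997e+02 -4.0000e-02 -1.6000e-01] w -0.3 gf 0.0 q7 -1.7 F [-0.3  0.2 -0.1]
50 177 573 front [654.5 669.3] carcass [669.3 670.1]
290 177 589 front [654.9 669.4] carcass [669.4 669.5]
169 44 [646.9 172.   45.9] 4
169 52 [646.9 171.7  57.5] 5
169 60 [647.1 170.9  67.6] 3
169 68 [647.  173.8  68.3] 2
169 76 [647.1 172.3  78.5] 5
169 100 [658.8 172.  103.2] 137
188 44 [647.  191.8  45.2] 6
188 52 [647.1 191.5  57. ] 6
188 60 [647.1 192.9  67.6] 2
188 68 [647.  190.   68.7] 4
188 76 [647.1 191.4  78.3] 7
188 100 [658.  191.6 103.2] 177
205 36 [654.2 212.2  43.1] 11
205 44 [654.  208.4  44.9] 3
205 52 [654.2 213.1  53.4] 12
205 60 [654.3 212.4  62.2] 12
205 68 [654.2 212.   71.5] 13
205 76 [654.3 212.4  79.6] 13
205 84 [654.3 212.2  87.7] 14
205 92 [662.6 212.5  96.3] 253
205 100 [669.7 210.5 100.5] 4
317 72
```

View pics/w18.png

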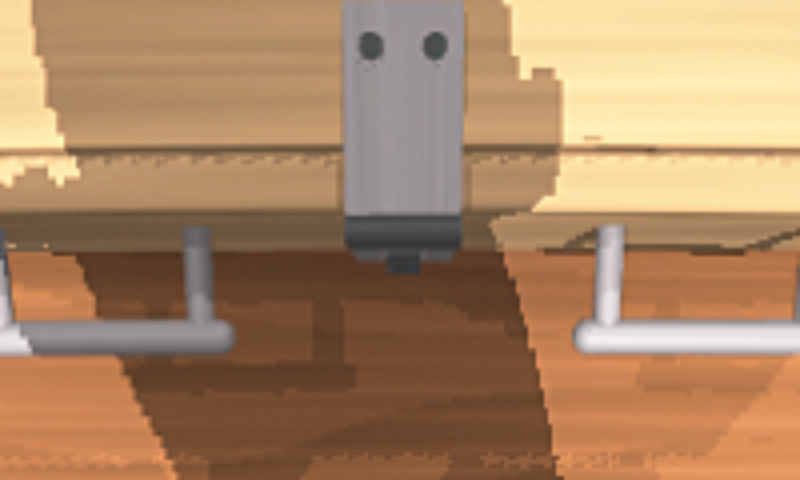

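The hasp hangs flat: its face reads x=647 at every height. The staple comes through its slot, and the drawer is flush. Handing in.

```bash
python3 -c "
from h import *
print(ticket.sign_off())"
```

```text
the job is handed in; nothing more can be done
None
```

The round and square tins (the oblong tin was not on the table) are standing lidded in the drawer, which is shut with the hasp flat over the staple; I handed the job in, and the sign-off gave no verdict.

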